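# Dial in the mill timer and arm it with the interlock pin

## Task

Get the ball mill ready to run: roll the orange ribbed thumbwheel on the timer console by its edge until the digit 7 stands in the middle of its window, reaching in gently at a slant under the lamp bar without knocking the bar. Then take the red-headed interlock pin from its blue stand, find the hole in the steel interlock block, press the pin straight in until it is fully home, and let go. Leave the steel jar, the sample cup and the tray of balls where they are.

Things in the scene. Friction and masses are not known exactly. Their poses are not given: they have to be found in the camera images.
- thumbwheel (a joint): Angle in rad of the orange thumbwheel on the console. The digit k (0 to 9, black on a white drum that turns with the wheel) is centred in the window at k x 0.628 rad (7 at 4.398 rad). The angle grows when the exposed top edge of the wheel is pushed away from the robot, i.e. along the console's +x. It starts below 7. Stops lie a little below 0 and above 9. There are no clicks: friction (about 0.045 N m, so about 1.3 N at the rim) holds it wherever it is left.
- wheel_axis (a point): Fixed point at the centre of the thumbwheel, on its axis, 50 mm above the bench. Axes as the console: the wheel's axis is y. The rim is 24 mm wide (12 mm either side of this point along y) and 34 mm in radius over its 24 ribs, which are 3 mm wide and stand 2.5 mm proud. The rim stands 16 mm out of the sloping panel.
- window (a point): Centre of the digit window, 41 mm to the +y side of the wheel's middle; black frame 45 x 32 mm that stands 11 mm out of the panel, its near edge 25 mm from the wheel's middle; clear flush pane; a red tick on either side marks the middle. Digits 11 mm tall stand upright as seen from the robot's side.
- console: Grey timer console with a white panel, 190 mm wide (y) and 130 mm deep, fixed. Origin: centre of its underside, on the bench; x points away from the robot at yaw 0, z up. The panel is a plane across y that rises 20 degrees towards +x, passing 18 mm from the wheel axis measured square to it (height 45 mm at the front edge x = -67 mm, 89 mm at x = +55 mm). Wheel at y = 0, window at y = +41 mm, two small signal lamps at y = -60 mm that do nothing.
- lamp_bar: Slim aluminium lamp bar fixed over the console; its frame is that of the console. Bar 18 mm (x) x 190 mm (y) x 14 mm, centred at x = +12 mm, 235 mm above the bench (underside about 227 mm), on two 8 mm arms at y = +-85 mm that rise at x = +58 mm. A hand pointing straight down on the wheel meets it; one leaning 25 to 40 degrees, with its body towards the console's -x side and its fingers pointing down and to +x, passes below.
- pin: Loose interlock pin, upright. Origin: centre of the shaft's lower end; z along the pin, up. Steel shaft 12 mm in diameter, 28 mm long, flat square-edged end; red round head 22 mm in diameter from 28 to 54 mm. About 50 g.
- pin_tip (a point): Centre of the lower end of the pin's shaft (same as the pin's origin).
- pin_stand: Fixed blue parking stand 44 x 44 x 30 mm, origin at the centre of its underside, with a 15 mm hole at its centre, 20 mm deep. The pin stands loosely in it, its end 10 mm above the bench, its head from 38 to 64 mm above the bench.
- interlock: Fixed bare steel interlock block 60 x 60 x 40 mm, origin at the centre of its underside on the bench. It and the stand may change places from one start to the next.
- interlock_hole0 (a point): Centre of the mouth of the block's hole, on its top face 40 mm above the bench. Blind hole 13.5 mm in diameter, 20 mm deep, no chamfer, vertical. When the pin is home its end rests on the hole's floor 20 mm above the bench and its head is clear of the block by 8 mm.
- jar: Bystander: lidded steel milling jar, 92 mm in diameter, 90 mm tall, loose. Origin at the centre of its underside.
- cup: Bystander: clear sample cup with red cap, 48 mm in diameter, 62 mm tall, loose. Origin at the centre of its underside.
- ball_tray: Bystander: small white tray with three dark milling balls, 90 x 70 x 25 mm, loose. Origin at the centre of its underside.
Mind the look-alikes: they are no part of the job. What is shaped like the pin but black or yellow is not meant.

How it is judged (in metres and radians):
On the way, in this order (a step that is already met when the one before it is completed fails the run):
1. the thumbwheel shows 7 in the middle of its window (within a quarter of a digit) (value of joint thumbwheel between 4.248 and 4.548 rad), for 0.3 s.
2. then the pin is fully home in the interlock block (horizontal distance between pin_tip and interlock_hole0 below 0.003 m and z of pin_tip in the frame of interlock below 0.0235 m and angle between pin's own z axis and vertical below 0.12 rad), for 0.3 s.
At the end, for the whole second after the job is handed in: The wheel shows 7, within 0.15 rad (a quarter of a digit) of centred, and is still; the pin stands upright (within 7 degrees) in the interlock hole, its end within 3.5 mm of the hole's floor and 3 mm of its centre line, at rest (all of step 1 and all of step 2 and linear speed of pin below 0.02 m/s and velocity of joint thumbwheel between -0.1 and 0.1 rad/s); the robot touches nothing.
It fails at once if the lamp bar is knocked (over 10 N) (contact force between anything else and lamp_bar above 10 N).
It fails at once if the thumbwheel is pressed harder than 40 N (contact force between anything else and thumbwheel above 40 N).
It fails at once if the jar is moved by more than 20 mm (distance of jar from where it was at the start of the episode above 0.02 m).
It fails at once if the sample cup is moved by more than 20 mm (distance of cup from where it was at the start of the episode above 0.02 m).
It fails at once if the tray of balls is moved by more than 20 mm (distance of ball_tray from where it was at the start of the episode above 0.02 m).
It also fails if it takes over 72 s, if anything falls off the work surface, if the arm or the gripper's body presses on something with over 40 N, if the wrist force passes 120 N, or if a joint passes its speed limit or range.

## Robot

A 6-joint arm with a two-finger parallel gripper is mounted at the origin on the work surface. World frame = base frame: x ahead of the robot, y to its left, z up, the work surface at z = 0. Lengths are in m, angles in degrees, forces in N, time in s.
With the tool pointing down it reaches from about 0.325 to 0.775 m from the base axis. Payload 5.5 kg.
Tool frame: the origin (TCP) lies on the mounting face of the last link; the fingertips stand 182 mm ahead of it and the grasp point (between the pads) lies 163 mm ahead of it; x points along the fingers, y is the direction in which the jaws open and shut, and the axes are right-handed (so a half turn about x gives the same grasp; the last joint's range is limited). The gripper opens to 88 mm and grips with 3 to 60 N. Pads are 20 mm wide; open, the fingers measure 115 mm over their backs; the gripper's body (75 mm by 178 mm) begins 61 mm behind the grasp point.
Start: joints at [69.975, 5.22, 70.514, -0, 104.267, -3.249], TCP at [0.173, 0.574, 0.405] pointing down, gripper open.
Joint ranges: [-164.24, 164.24], [-49.07, 125.15], [9.68, 141.18], [-86.29, 266.29], [3.28, 154.24], [-151.56, 151.56]. Speed limits (degrees/s): [147.25, 147.25, 172.46, 180, 180, 180].

## Interface

Orientations are given as [roll, pitch, yaw] about the fixed x, y, z axes, in that order (R = Rz(yaw) Ry(pitch) Rx(roll)).
In Python, from plant import ctrl gives the robot as it stands.
- The arm moves only by the tool arm_command, never from a script. Its argument "rows" is a list of rows, each an object with "linear": the shift along the world's x, y, z in m, a list of three; "delta_rot": the turn, a rotation vector about the world's x, y, z in degrees, a list of three; "hand": the finger opening in m, from 0 to 0.0878. A call has 1 to 5 rows; each row is the pose to reach, as a shift and turn from the pose commanded when the call began; what a row does not reach only later rows make up. A row lasts 1/10 s, in which the tool goes at most 50 mm and 8.59 degrees, less where a joint would pass 70% of its speed; a pose out of reach is approached as far as the arm can. A call with a gripper value outside its range is refused whole. The fingers move at their own pace and stop on an object; "squeeze" is the grip in N (left out, the last holds). Time passes only in rows, so rows that repeat a pose let the fingers close. It gives the time, the measured TCP pose, the force and the opening at its end, in the units of the state.
- ctrl.state(): the state, without advancing time (a new reading comes with each control period).
- ctrl.camera(name): name is "scene" or "top" or "wrist"; returns a dict with "pixels" (420x560x3 uint8, red, green, blue), "vfov" (degrees; the focal length in pixels is half the picture's height over the tangent of half this angle, whatever the lens; pixels are square), "cx", "cy" (the principal point, pixels), "rvec" (rotation vector, rad) and "tvec" (3), from world to camera coordinates, as OpenCV has them; the wrist camera has in their place "mount" (4x4, takes a point from camera to tool coordinates, whose origin is the TCP and whose axes are the tool frame's). Camera axes: x right, y down, z forward; pixel columns grow to the right and rows downward; lengths in m; the calibration is good to about 2 mm. A picture is of the moment at which its call begins: read the wrist's pose just before it. There is no depth.
- ctrl.close_job(): hands the job in, once; it reports no verdict.
Trained networks look in a picture, given as the dict that the camera call returned (one of the last four; its "shot" number tells which), for a name from the list of things; names that differ only in an ending like _2 or _b are one class to them, and where a whole thing is asked for, a point or a joint stands for the part that bears it (a point fixed in the world has none). Each returns a list of dicts, best first, with "p" (0 to 1); they miss things now and then, are a little off and sometimes report something else, mostly with a low value. They report only what shows in the picture. A call takes as long as a camera call. They do not tell look-alikes from the thing itself.
- ctrl.recognise(label, picture): "position" ([column, row] as shares, 0 to 1, of the picture: columns of its width, rows of its height, amid what is visible of it).
- ctrl.regions_of(label, picture): "pixels" (420x560 bool, what is visible of it) and "position" ([column, row] as shares, 0 to 1, of the picture: columns of its width, rows of its height, amid what is visible of it).
- ctrl.tip_of(label, picture): "position" ([column, row] as shares, 0 to 1, of the picture: columns of its width, rows of its height: a listed point, or the origin of a listed thing).
The state is a dict: "time": time; "joint_positions": joint angles; "dq": joint speeds; "effort": joint torques, N m; "position": TCP position; "tcp_rot": TCP orientation; "force": force on the tool from outside, world axes, zero at the start; "moment": the same for the moment, N m; "grip_width": finger opening in m.
Only numpy, scipy, OpenCV 4.12 (cv2) and the standard library are available. Lean on these libraries where they do the work, as an engineer would, in place of code of your own. Each camera call takes 0.05 s, during which the arm holds its last target.

## Working session

There is one attempt and no reset: what is moved stays moved. The work goes in short steps, Python scripts to look and compute and a tool call to move; the robot and the scene stay as the last step left them, time stands still between calls to the robot, and variables do not carry over. Pictures are saved under pics/ and viewed, and the job is handed in when it is done.

Besides the shell and the picture viewer there is one more tool, called by a JSON object that holds its "fn" and its "kwargs", one argument or row to a line. arm_command: Moves the arm, as the interface text tells. Its arguments: {"type":"object","properties":{"rows":{"type":"array"},"squeeze":{"type":"number"}},"required":["rows"]}

```bash
ls; mkdir -p pics; python3 - <<'E'
from plant import ctrl
import cv2,json
print(ctrl.state())
for n in ["scene","top","wrist"]:
    p=ctrl.camera(n); cv2.imwrite(f"pics/{n}0.png",p["pixels"][:,:,::-1])
    print({k:v for k,v in p.items() if k!="pixels"})
E
```

```text
pics
{'time': 0.0, 'joint_positions': array([ 6.99747862e+01,  5.26252378e+00,  7.05804883e+01,  6.37749460e-04,
        1.04265186e+02, -3.24966312e+00]), 'dq': array([ 0.04017962,  0.07378045, -0.08665241, -0.09957141, -0.12364639,
       -0.03026295]), 'effort': array([-2.88796007e-03, -4.46453369e+01, -4.06436992e+01,  6.95446087e-02,
        2.93416309e-02, -1.50460114e-04]), 'position': array([0.17320459, 0.57451948, 0.40352636]), 'tcp_rot': array([ -93.5771188 ,   89.89179969, -110.35251294]), 'force': array([0.15543371, 0.97815881, 0.33175267]), 'moment': array([0.01404334, 0.01134431, 0.00013758]), 'grip_width': 0.08801265628355534}
{'vfov': 49.77196202303673, 'cx': 282.33951404220187, 'cy': 212.91291464672628, 'rvec': array([ 2.18177172,  1.0389356 , -0.41663549]), 'tvec': array([-0.30017762, -0.30456881,  1.30164641]), 'shot': 1}
{'vfov': 47.36116384541859, 'cx': 284.26185950197356, 'cy': 213.34032864311666, 'rvec': array([ 2.15390649, -2.17951008,  0.13052894]), 'tvec': array([-0.06667696,  0.57662665,  1.19722899]), 'shot': 2}
{'vfov': 62.91526734239262, 'cx': 279.30405890855195, 'cy': 205.67024984068524, 'mount': array([[ 1.35627798e-03, -2.87195162e-01,  9.57871129e-01,
         2.02888186e-02],
       [ 9.99998950e-01,  8.79283714e-04, -1.15229543e-03,
         4.47264745e-04],
       [-5.11306812e-04,  9.57871686e-01,  2.87196052e-01,
        -7.67934182e-02],
       [ 0.00000000e+00,  0.00000000e+00,  0.00000000e+00,
         1.00000000e+00]]), 'shot': 3}
```

View pics/scene0.png

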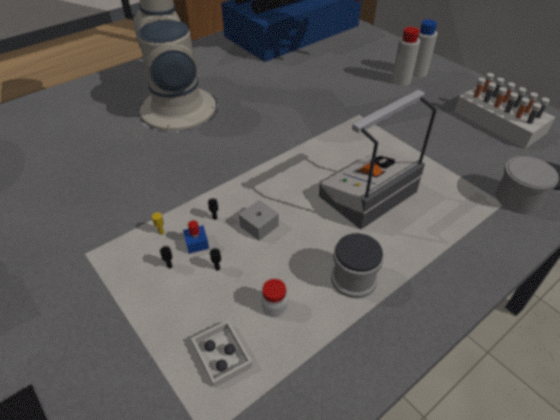

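View pics/top0.png

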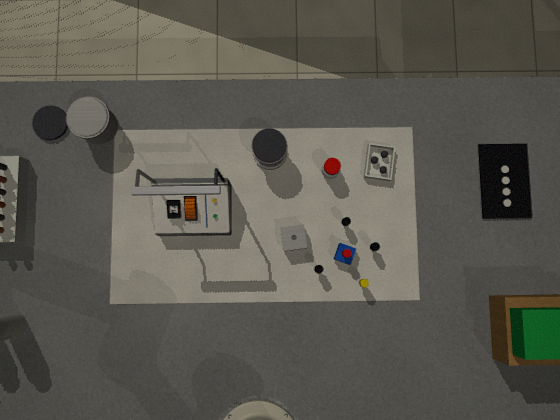

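View pics/wrist0.png

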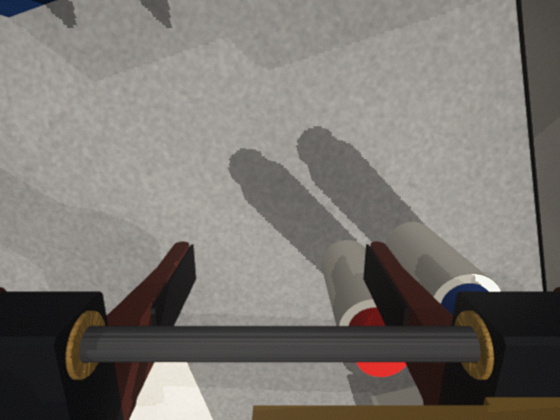

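The top view shows the console at (193,207) with the orange wheel at (190,208), the steel block at (292,238), and the red-headed pin in the blue stand at (346,253). The black pins are at (346,221), (375,247) and (319,268), and the yellow one is at (364,283). The jar is at (269,147), the cup at (332,167) and the tray at (380,161). Next I'll measure these positions.

```bash
cat > h.py <<'E'
import numpy as np, cv2
from scipy.spatial.transform import Rotation as R
from plant import ctrl
def f(p): return 210/np.tan(np.radians(p["vfov"]/2))
def pose(p,st=None):
    "R_wc (cam->world), C"
    if "mount" in p:
        Rt=R.from_euler('xyz',st["tcp_rot"],degrees=True).as_matrix(); M=p["mount"]
        return Rt@M[:3,:3], Rt@M[:3,3]+st["position"]
    Rm=cv2.Rodrigues(p["rvec"])[0]; return Rm.T, -Rm.T@p["tvec"]
def ray(p,uv,st=None):
    A,C=pose(p,st); F=f(p)
    d=A@np.array([(uv[0]-p["cx"])/F,(uv[1]-p["cy"])/F,1]); return C,d
def onz(p,uv,z,st=None):
    C,d=ray(p,uv,st); return C+d*(z-C[2])/d[2]
def proj(p,X,st=None):
    A,C=pose(p,st); c=(np.atleast_2d(X)-C)@A; F=f(p)
    return np.c_[p["cx"]+F*c[:,0]/c[:,2],p["cy"]+F*c[:,1]/c[:,2]]
def tri(obs):
    S=np.zeros((3,3));b=np.zeros(3)
    for p,uv,st in obs:
        C,d=ray(p,uv,st);d=d/np.linalg.norm(d);P=np.eye(3)-np.outer(d,d);S+=P;b+=P@C
    return np.linalg.solve(S,b)
def crop(p,c,hw,name,k=6):
    u,v=map(int,c);im=p["pixels"][max(0,v-hw):v+hw,max(0,u-hw):u+hw,::-1]
    cv2.imwrite("pics/"+name,cv2.resize(im,None,fx=k,fy=k,interpolation=cv2.INTER_CUBIC))
E
python3 - <<'E'
from h import *
t=ctrl.camera("top"); s=ctrl.camera("scene")
S=np.array([560,420])
for l in ["wheel_axis","window","pin","pin_tip","pin_stand","interlock","interlock_hole0","console","jar","cup","ball_tray","lamp_bar"]:
    o=[]
    for p in (t,s):
        r=ctrl.tip_of(l,p); o.append([(round(float(q["p"]),2),*np.round(np.array(q["position"])*S,1).tolist()) for q in r[:3]])
    X=tri([(t,o[0][0][1:],None),(s,o[1][0][1:],None)]) if o[0] and o[1] else None
    print(l,o,X)
crop(t,(193,207),50,"c_top.png"); crop(t,(320,245),65,"p_top.png",6); crop(s,(375,165),65,"c_sc.png",6)
E
```

```text
wheel_axis [[(0.85, 193.2, 206.7)], [(0.9, 372.2, 177.5)]] [0.5951334  0.15894995 0.05121797]
window [[(0.59, 172.0, 209.8)], [(0.62, 383.7, 155.3)]] [0.58301865 0.20406891 0.08427069]
pin [[(0.65, 360.0, 281.6), (0.57, 367.6, 244.3), (0.49, 342.9, 225.0)], [(0.68, 191.1, 238.7), (0.63, 172.7, 264.1), (0.58, 159.1, 235.8)]] [ 0.41396931 -0.24632966 -0.02484669]
pin_tip [[(0.46, 361.6, 281.3)], [(0.78, 169.3, 266.5), (0.65, 195.1, 238.6), (0.51, 212.9, 215.8)]] [ 0.39994797 -0.28362907 -0.10913387]
pin_stand [[(0.52, 344.0, 256.9)], [(0.77, 196.2, 241.2), (0.34, 370.6, 198.8)]] [ 0.4641726  -0.22704729 -0.00215559]
interlock [[(0.89, 293.8, 239.3), (0.71, 376.0, 161.5)], [(0.93, 259.7, 224.8)]] [ 0.51209894 -0.09599452 -0.0005692 ]
interlock_hole0 [[(0.78, 293.7, 234.4), (0.17, 331.3, 165.3)], [(0.98, 259.1, 210.7)]] [ 0.519673   -0.0971342   0.05054311]
console [[(0.83, 193.4, 213.9)], [(0.84, 369.3, 194.7), (0.52, 260.6, 224.1)]] [ 0.58548647  0.17175218 -0.01719571]
jar [[(0.69, 271.9, 154.6)], [(0.92, 355.0, 276.9)]] [ 0.74065145 -0.03894246  0.00341004]
cup [[(0.72, 330.8, 167.2)], [(0.69, 275.2, 306.4)]] [ 0.70011095 -0.1988525   0.00813803]
ball_tray [[(0.87, 380.2, 160.9), (0.35, 297.8, 242.5)], [(0.57, 224.2, 355.5), (0.54, 366.1, 190.5)]] [ 0.71802606 -0.32809744  0.00582441]
lamp_bar [[], [(0.92, 368.4, 195.5)]] None
```

View pics/c_top.png

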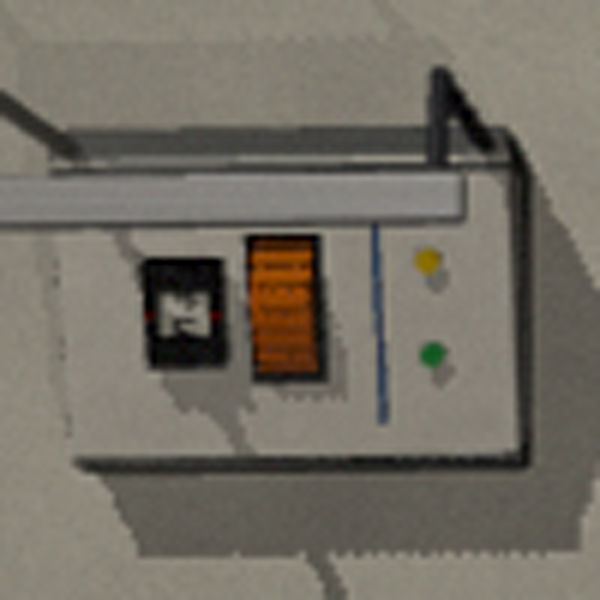

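View pics/p_top.png

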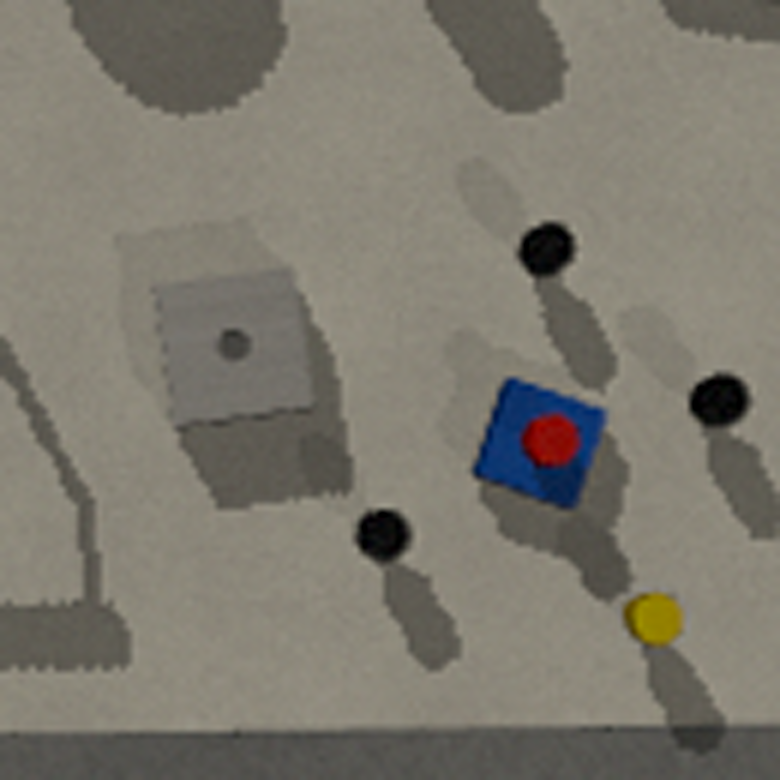

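View pics/c_sc.png

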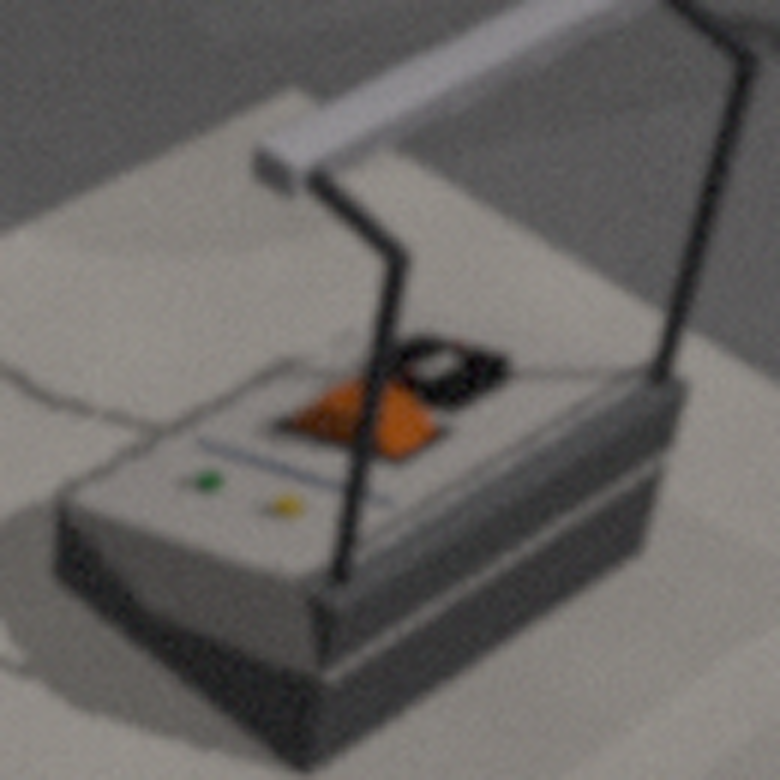

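In the enlarged top view the only red head is at (345,253), standing in the blue stand. The three black pins and the yellow one stand free, so they are the look-alikes. The digit can't be read reliably from here; it may be a 2. Next I'll fit the console pose.

```bash
cat > fit.py <<'E'
from h import *
from scipy.optimize import least_squares
c,s_=np.cos(np.radians(20)),np.sin(np.radians(20))
# console: wheel axis at x=xw?, panel: 18mm from (xw,50); height at x: 45 + (x+67)*tan20
# distance of (0,50) from panel line
def panel(x): return 45+(x+67)*np.tan(np.radians(20))
if __name__=="__main__":
    print("perp dist of x=0:", (panel(0)-50)*c)
    t=ctrl.camera("top")
    o=np.array([143,157])
    px=lambda a: np.array(a)/6+o
    obs=[((-67,-95,45),px((523,462))),((-67,95,45),px((76,462))),
         ((3,-95,242),px((464,218))),((21,-95,242),px((464,172)))]
    # window frame corners: slope coords +-22.5 about centre; top surface 11mm proud
    fn=np.array([0,50])+18*np.array([-s_,c])
    for a,y,q in [(22.5,57,(143,260)),(22.5,25,(222,257)),(-22.5,25,(227,365)),(-22.5,57,(150,368))]:
        m=fn+a*np.array([c,s_])+11*np.array([-s_,c]); obs.append(((m[0],y,m[1]),px(q)))
    P=np.array([b[0] for b in obs])/1000; Q=np.array([b[1] for b in obs])
    def res(v):
        A=R.from_euler('z',v[2]).as_matrix(); return (proj(t,P@A.T+[v[0],v[1],0])-Q).ravel()
    r=least_squares(res,[.595,.16,0]); print(r.x[:2],np.degrees(r.x[2])); print(r.fun.reshape(-1,2).round(1))
    # pin head, hole
    for n,uv,z in [("head",(255+551/6,180+440/6),.064),("hole",(255+234/6,180+345/6),.04)]:
        print(n,uv,onz(t,uv,z))
    cr=np.array([(155,288),(290,270),(315,408),(182,423)])/6+[255,180]
    W=np.array([onz(t,q,.04) for q in cr]);print(W.mean(0),W)
    cr=np.array([(510,378),(607,408),(575,508),(475,473)])/6+[255,180]
    W=np.array([onz(t,q,.03) for q in cr]);print(W.mean(0))
    st=ctrl.state();A=R.from_euler('xyz',st["tcp_rot"],degrees=True).as_matrix();print(A.round(3))
E
python3 fit.py
```

```text
perp dist of x=0: 18.21688649889027
[0.59332881 0.15868577] -0.3293772761252444
[[-0.  -0.9]
 [-0.8 -0.5]
 [ 0.3  0.4]
 [ 0.4 -0.2]
 [ 0.   0.2]
 [-0.1  0.7]
 [ 0.   0.4]
 [-0.  -0.1]]
head (346.8333333333333, 253.33333333333331) [ 0.47059621 -0.22731172  0.064     ]
hole (294.0, 237.5) [ 0.51295793 -0.09740442  0.04      ]
[ 0.5120759  -0.09802574  0.04      ] [[ 0.53754258 -0.06424502  0.04      ]
 [ 0.54453961 -0.12164447  0.04      ]
 [ 0.48593439 -0.1312283   0.04      ]
 [ 0.48028701 -0.07498517  0.04      ]]
[ 0.47089722 -0.22803225  0.03      ]
[[-0.     0.289  0.957]
 [ 0.     0.957 -0.289]
 [-1.     0.    -0.   ]]
```

```bash
cat >> h.py <<'E'
Rdown0=np.array([[0,0,1.],[0,1,0],[-1,0,0]])
def lean(th,yaw=-0.33): return R.from_euler('z',yaw,degrees=True)*R.from_euler('y',-th,degrees=True)*R.from_matrix(Rdown0)
def down(yaw): return R.from_euler('z',yaw,degrees=True)*R.from_matrix(Rdown0)
def delta(pos,Rt):
    st=ctrl.state(); R0=R.from_euler('xyz',st["tcp_rot"],degrees=True)
    print("t",st["time"],"lin",(np.array(pos)-st["position"]).round(4),"rot",(Rt*R0.inv()).as_rotvec(degrees=True).round(2),"F",st["force"].round(2),"w",round(st["grip_width"],4))
E
python3 - <<'E'
from h import *
delta([.435,.159,.299],lean(35))
E
```

```text
t 1.5 lin [ 0.2618 -0.4155 -0.1056] rot [ -5.22 -34.73  15.93] F [-0.1  -0.71 -0.09] w 0.0876
```

{"fn": "arm_command", "kwargs": {
  "rows": [
    {"linear": [0.03, -0.04, 0], "delta_rot": [0, 0, 0], "hand": 0.087},
    {"linear": [0.06, -0.08, 0], "delta_rot": [-1, -7, 3], "hand": 0.087},
    {"linear": [0.09, -0.12, -0.01], "delta_rot": [-2, -14, 6.4], "hand": 0.087},
    {"linear": [0.12, -0.16, -0.02], "delta_rot": [-3.1, -21, 9.6], "hand": 0.087},
    {"linear": [0.145, -0.2, -0.03], "delta_rot": [-4.2, -28, 12.8], "hand": 0.087}
  ]
}}

```text
time: 2.0
position: [0.319, 0.3732, 0.3748]
tcp_rot: [1.6, 61.4, -2.0]
force: [-0.2, 0.7, 0.4]
grip_width: 0.087
```

```bash
python3 - <<'E'
from h import *
delta([.435,.159,.299],lean(35))
E
```

```text
t 2.0 lin [ 0.116  -0.2142 -0.0758] rot [-0.95 -6.41  2.97] F [-0.19  0.7   0.41] w 0.087
```

{"fn": "arm_command", "kwargs": {
  "rows": [
    {"linear": [0.02, -0.045, -0.01], "delta_rot": [-1, -6.4, 3], "hand": 0.087},
    {"linear": [0.045, -0.085, -0.025], "delta_rot": [-1, -6.4, 3], "hand": 0.087},
    {"linear": [0.068, -0.127, -0.04], "delta_rot": [-1, -6.4, 3], "hand": 0.087},
    {"linear": [0.092, -0.17, -0.055], "delta_rot": [-1, -6.4, 3], "hand": 0.087},
    {"linear": [0.116, -0.214, -0.075], "delta_rot": [-1, -6.4, 3], "hand": 0.087}
  ]
}}

```text
time: 2.5
position: [0.4319, 0.1634, 0.3022]
tcp_rot: [0.1, 55.2, -0.3]
force: [-0.2, -0.3, -0.2]
grip_width: 0.0866
```

```bash
python3 - <<'E'
from h import *
st=ctrl.state();p=ctrl.camera("wrist"); cv2.imwrite("pics/w1.png",p["pixels"][:,:,::-1])
delta([.435,.159,.299],lean(35))
print(proj(p,[[.593,.159,.050],[.573+.01,.2,.075]],st))
E
```

```text
t 2.55 lin [0.0011 0.0015 0.001 ] rot [ 0.28 -0.45  0.57] F [ 0.14 -2.96 -2.69] w 0.0873
[[275.361988   185.27226397]
 [328.7775286  200.71437319]]
```

View pics/w1.png

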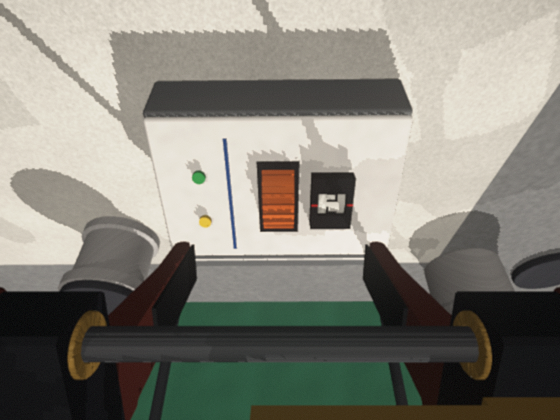

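The wheel is at (278,197) and the window at (332,202). The picture is upside down as seen from the robot, so I'll enlarge it turned by 180°.

```bash
cat >> h.py <<'E'
def win(p,c,hw,name,k=10):
    u,v=map(int,c);im=p["pixels"][v-hw:v+hw,u-hw:u+hw,::-1][::-1,::-1]
    cv2.imwrite("pics/"+name,cv2.resize(im,None,fx=k,fy=k,interpolation=cv2.INTER_CUBIC))
E
python3 - <<'E'
from h import *
im=cv2.imread("pics/w1.png"); win({"pixels":im[:,:,::-1]},(318,203),35,"w1c.png",10)
E
```

```text
(no output)
```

View pics/w1c.png

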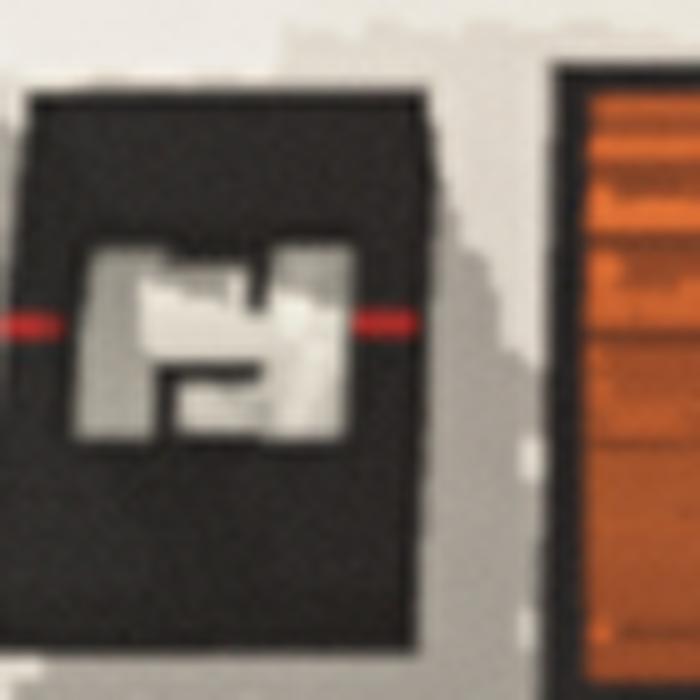

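Turned upright, the window shows the lower half of a "4" (bar with a stem below it on the right) leaving at the top. The top of a "5" is coming in below, so the wheel reads about 4.45. It needs about +1.6 rad, or two to three strokes. I'll close the fingers and go to a stand-off.

```bash
cat >> h.py <<'E'
def corner(phi,r,y=.1595,th=35):
    Rt=lean(th).as_matrix(); a=np.radians(phi)
    C=np.array([.593+r*np.sin(a)*1e-3,y,.050+r*np.cos(a)*1e-3])
    T=C-.182*Rt[:,0]+.010*Rt[:,2]; T[1]=y; return T
E
python3 - <<'E'
from h import *
delta(corner(-40,50),lean(35))
E
```

```text
t 2.55 lin [ 0.0307  0.002  -0.0549] rot [ 0.28 -0.45  0.57] F [ 0.14 -2.96 -2.69] w 0.0873
```

{"fn": "arm_command", "kwargs": {
  "rows": [
    {"linear": [0, 0.001, 0], "delta_rot": [0, 0, 0], "hand": 0},
    {"linear": [0, 0.001, 0], "delta_rot": [0, 0, 0], "hand": 0},
    {"linear": [0.01, 0.001, -0.02], "delta_rot": [0, 0, 0], "hand": 0},
    {"linear": [0.02, 0.001, -0.04], "delta_rot": [0, 0, 0], "hand": 0},
    {"linear": [0.03, 0.001, -0.054], "delta_rot": [0, 0, 0], "hand": 0}
  ],
  "squeeze": 20
}}

```text
time: 3.05
position: [0.4611, 0.1685, 0.2475]
tcp_rot: [0.1, 55.3, -0.1]
force: [-0.4, -0.1, 0.1]
grip_width: 0.0505
```

{"fn": "arm_command", "kwargs": {
  "rows": [
    {"linear": [0, 0, 0], "delta_rot": [0, 0, 0], "hand": 0},
    {"linear": [0, 0, 0], "delta_rot": [0, 0, 0], "hand": 0}
  ]
}}

```text
time: 3.25
position: [0.4612, 0.1678, 0.2485]
tcp_rot: [0.1, 55.3, -0.2]
force: [0.6, 0.2, 0.3]
grip_width: 0.0345
```

```bash
python3 - <<'E'
from h import *
st=ctrl.state();p=ctrl.camera("wrist"); cv2.imwrite("pics/w2.png",p["pixels"][:,:,::-1])
delta(corner(-40,50),lean(35)); print(st["force"],st["dq"].round(2))
delta(corner(-40,38),lean(35))
E
```

```text
t 3.3 lin [ 0.0034 -0.0081 -0.006 ] rot [-0.07 -0.24 -0.01] F [0.36 0.29 0.44] w 0.0307
[0.59594025 0.1628025  0.29831549] [-0.53 -1.18 -0.59 -0.09 -0.12 -0.04]
t 3.3 lin [ 0.0111 -0.0081 -0.0152] rot [-0.07 -0.24 -0.01] F [0.36 0.29 0.44] w 0.0307
```

View pics/w2.png

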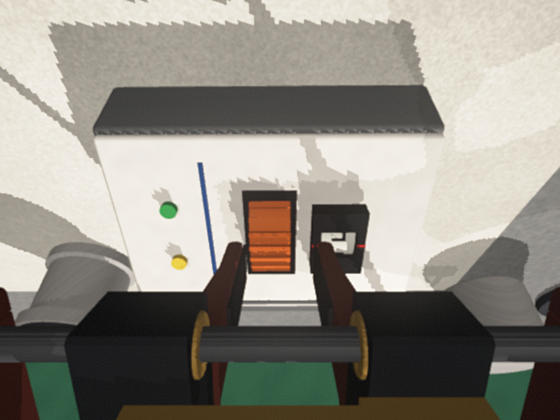

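The wheel is at (270,232) and the window at (338,240), with the fingers straddling it. The hand is about 8 mm too far in +y. I'll measure the wheel's y before moving in.

```bash
python3 - <<'E'
from h import *
st=ctrl.state();p=ctrl.camera("wrist")
# slot edges at panel z at several rows
for uv,z in [((244,192),.060),((296,192),.060),((248,272),.072),((295,272),.072),((262,245),.08)]: print(onz(p,uv,z,st))
cv2.imwrite("pics/w3.png",p["pixels"][:,:,::-1])
E
```

```text
[0.55736916 0.14700084 0.06      ]
[0.5575021  0.17653066 0.06      ]
[0.63059022 0.1443681  0.072     ]
[0.63072848 0.17787206 0.072     ]
[0.58182011 0.15677642 0.08      ]
```

{"fn": "arm_command", "kwargs": {
  "rows": [
    {"linear": [0.003, -0.007, -0.005], "delta_rot": [0, 0, 0], "hand": 0},
    {"linear": [0.003, -0.007, -0.005], "delta_rot": [0, 0, 0], "hand": 0},
    {"linear": [0.003, -0.007, -0.005], "delta_rot": [0, 0, 0], "hand": 0},
    {"linear": [0.003, -0.007, -0.005], "delta_rot": [0, 0, 0], "hand": 0}
  ]
}}

```text
time: 3.75
position: [0.4646, 0.159, 0.243]
tcp_rot: [0.1, 55.3, -0.4]
force: [-0.4, 0.3, -0.0]
grip_width: 0.0003
```

```bash
python3 - <<'E'
from h import *
delta(corner(-40,38),lean(35))
st=ctrl.state();p=ctrl.camera("wrist"); cv2.imwrite("pics/w4.png",p["pixels"][:,:,::-1])
E
```

```text
t 3.75 lin [ 0.0078  0.0005 -0.009 ] rot [-0.04 -0.31  0.15] F [-0.42  0.3  -0.04] w 0.0003
```

View pics/w4.png

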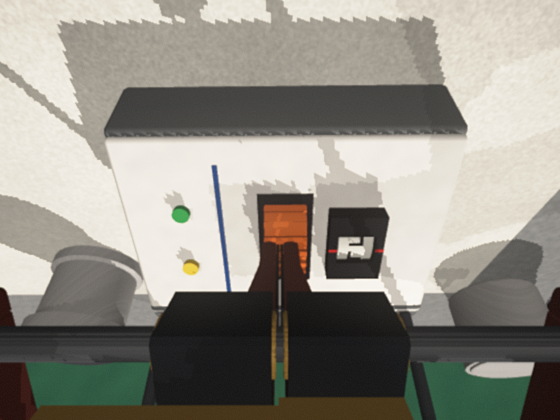

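{"fn": "arm_command", "kwargs": {
  "rows": [
    {"linear": [0.004, 0.002, -0.005], "delta_rot": [0, 0, 0], "hand": 0},
    {"linear": [0.008, 0.002, -0.009], "delta_rot": [0, 0, 0], "hand": 0},
    {"linear": [0.008, 0.002, -0.009], "delta_rot": [0, 0, 0], "hand": 0}
  ]
}}

```text
time: 4.1
position: [0.4728, 0.1612, 0.2325]
tcp_rot: [-0.0, 55.4, -0.5]
force: [-0.7, 0.4, -0.1]
grip_width: 0.0003
```

{"fn": "arm_command", "kwargs": {
  "rows": [
    {"linear": [0.001, 0, -0.0012], "delta_rot": [0, 0, 0], "hand": 0},
    {"linear": [0.002, 0, -0.0024], "delta_rot": [0, 0, 0], "hand": 0}
  ]
}}

```text
time: 4.3
position: [0.4747, 0.1612, 0.2313]
tcp_rot: [0.1, 55.3, -0.4]
force: [-0.6, 1.0, -0.4]
grip_width: 0.0008
```

```bash
python3 - <<'E'
from h import *
for r in (38,36,34,32): delta(corner(-40,r,y=.161),lean(35))
E
```

```text
t 4.3 lin [-0.0023 -0.0002  0.0027] rot [-0.03 -0.33  0.13] F [-0.61  0.97 -0.42] w 0.0008
t 4.3 lin [-0.001  -0.0002  0.0011] rot [-0.03 -0.33  0.13] F [-0.61  0.97 -0.42] w 0.0008
t 4.3 lin [ 0.0002 -0.0002 -0.0004] rot [-0.03 -0.33  0.13] F [-0.61  0.97 -0.42] w 0.0008
t 4.3 lin [ 0.0015 -0.0002 -0.0019] rot [-0.03 -0.33  0.13] F [-0.61  0.97 -0.42] w 0.0008
```

{"fn": "arm_command", "kwargs": {
  "rows": [
    {"linear": [0.0008, 0, -0.001], "delta_rot": [0, 0, 0], "hand": 0},
    {"linear": [0.0008, 0, -0.001], "delta_rot": [0, 0, 0], "hand": 0}
  ]
}}

```text
time: 4.5
position: [0.4755, 0.1612, 0.2311]
tcp_rot: [0.1, 55.3, -0.4]
force: [-3.9, -1.1, 3.4]
grip_width: 0.0002
```

{"fn": "arm_command", "kwargs": {
  "rows": [
    {"linear": [0.0008, 0, -0.001], "delta_rot": [0, 0, 0], "hand": 0},
    {"linear": [0.0008, 0, -0.001], "delta_rot": [0, 0, 0], "hand": 0}
  ]
}}

```text
time: 4.7
position: [0.4766, 0.1613, 0.2316]
tcp_rot: [0.1, 55.1, -0.4]
force: [-7.4, -1.9, 8.7]
grip_width: 0.0005
```

{"fn": "arm_command", "kwargs": {
  "rows": [
    {"linear": [0.0008, 0, -0.001], "delta_rot": [0, 0, 0], "hand": 0},
    {"linear": [0.0008, 0, -0.001], "delta_rot": [0, 0, 0], "hand": 0}
  ]
}}

```text
time: 4.9
position: [0.4778, 0.1613, 0.2322]
tcp_rot: [0.1, 55.0, -0.4]
force: [-9.5, -2.4, 13.8]
grip_width: 0.0005
```

{"fn": "arm_command", "kwargs": {
  "rows": [
    {"linear": [0.0008, 0, -0.001], "delta_rot": [0, 0, 0], "hand": 0},
    {"linear": [0.0008, 0, -0.001], "delta_rot": [0, 0, 0], "hand": 0}
  ]
}}

```text
time: 5.1
position: [0.479, 0.1613, 0.2327]
tcp_rot: [0.2, 54.8, -0.3]
force: [-10.1, -4.4, 17.4]
grip_width: 0.0006
```

```bash
python3 - <<'E'
from h import *
st=ctrl.state()
for r in (33,34,35,36):
  for ph in (-36,-32): print(r,ph,(corner(ph,r)-st["position"]).round(4))
b=corner(-33,35)
for ph in range(-28,20,6): print(ph,(corner(ph,35)-b).round(4))
E
```

```text
33 -36 [-0.0016 -0.0018 -0.0012]
33 -32 [ 0.0003 -0.0018  0.0001]
34 -36 [-0.0022 -0.0018 -0.0004]
34 -32 [-0.0002 -0.0018  0.001 ]
35 -36 [-0.0028 -0.0018  0.0004]
35 -32 [-0.0008 -0.0018  0.0018]
36 -36 [-0.0034 -0.0018  0.0012]
36 -32 [-0.0013 -0.0018  0.0027]
-28 [0.0026 0.     0.0015]
-22 [0.006  0.     0.0031]
-16 [0.0094 0.     0.0043]
-10 [0.013  0.     0.0051]
-4 [0.0166 0.     0.0056]
2 [0.0203 0.     0.0056]
8 [0.0239 0.     0.0053]
14 [0.0275 0.     0.0046]
```

{"fn": "arm_command", "kwargs": {
  "rows": [
    {"linear": [0.002, 0, 0.003], "delta_rot": [0, 0, 0], "hand": 0},
    {"linear": [0.005, 0, 0.0045], "delta_rot": [0, 0, 0], "hand": 0},
    {"linear": [0.009, 0, 0.006], "delta_rot": [0, 0, 0], "hand": 0},
    {"linear": [0.0125, 0, 0.0068], "delta_rot": [0, 0, 0], "hand": 0}
  ]
}}

```text
time: 5.5
position: [0.4912, 0.1613, 0.2371]
tcp_rot: [0.1, 55.0, -0.3]
force: [-2.6, -1.3, 7.4]
grip_width: 0.0005
```

```bash
python3 - <<'E'
from h import *
st=ctrl.state();p=ctrl.camera("wrist"); cv2.imwrite("pics/w5.png",p["pixels"][:,:,::-1])
print(st["force"]); win(p,(345,242),32,"w5c.png")
E
```

```text
[-2.57948097 -1.28357926  7.36540814]
```

View pics/w5c.png

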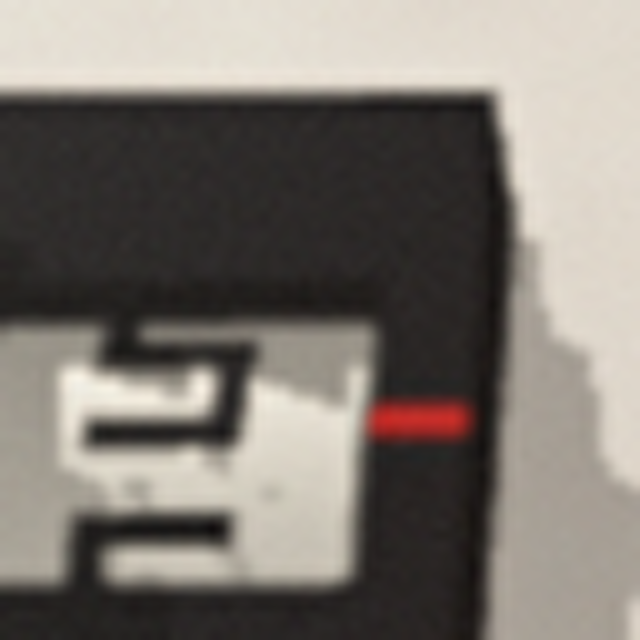

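View pics/w5.png

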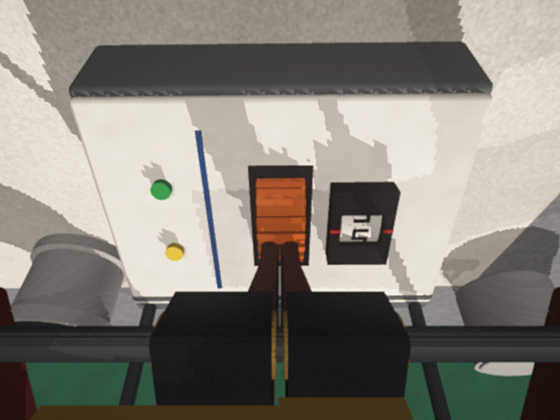

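The upper digit is now the lower half of a 5 and a 6 is coming in below, so the wheel reads about 5.4. The contact force is about 8 N. I'll continue the stroke.

{"fn": "arm_command", "kwargs": {
  "rows": [
    {"linear": [0.0034, 0, 0.0005], "delta_rot": [0, 0, 0], "hand": 0},
    {"linear": [0.0069, 0, 0.0007], "delta_rot": [0, 0, 0], "hand": 0},
    {"linear": [0.0103, 0, 0.0004], "delta_rot": [0, 0, 0], "hand": 0},
    {"linear": [0.0137, 0, -0.0002], "delta_rot": [0, 0, 0], "hand": 0},
    {"linear": [0.0165, 0, -0.001], "delta_rot": [0, 0, 0], "hand": 0}
  ]
}}

```text
time: 6.05
position: [0.5077, 0.1613, 0.2352]
tcp_rot: [0.1, 55.1, -0.3]
force: [1.1, -0.6, 5.0]
grip_width: 0.0005
```

```bash
python3 - <<'E'
from h import *
st=ctrl.state();p=ctrl.camera("wrist"); cv2.imwrite("pics/w6.png",p["pixels"][:,:,::-1])
c=proj(p,[.593-.0099+.0,.2015,.0705],st)[0];print(c)
win(p,c,32,"w6c.png")
E
```

```text
[365.02420532 200.75948504]
```

View pics/w6c.png

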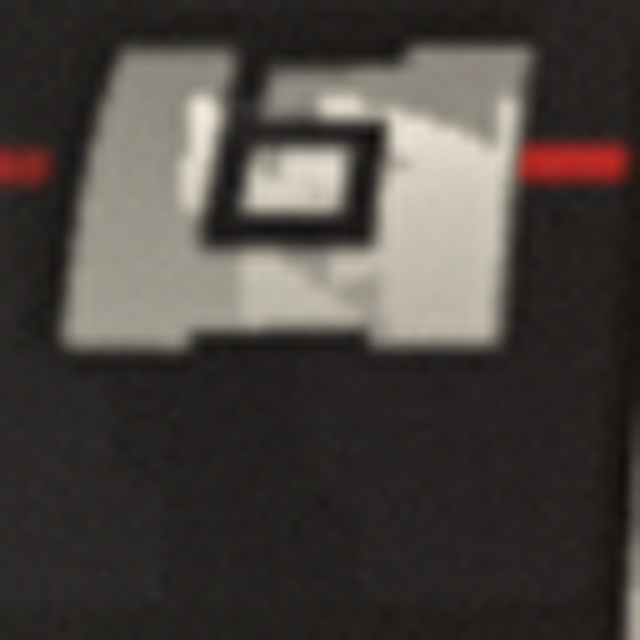

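A 6 is now just above centre, with its centre about 15 px above the tick and a pitch of about 280 px, so the wheel reads about 6.06. It needs about 0.94 digit more (0.59 rad). I'll lift and take a new stroke.

```bash
python3 - <<'E'
from h import *
delta(corner(-22,41,.161),lean(35));delta(corner(-22,35,.161),lean(35))
E
```

```text
t 6.1 lin [-0.0264 -0.0003  0.0077] rot [-0.08 -0.05  0.11] F [ 1.55 -0.62  5.55] w 0.0004
t 6.1 lin [-0.0242 -0.0003  0.0022] rot [-0.08 -0.05  0.11] F [ 1.55 -0.62  5.55] w 0.0004
```

{"fn": "arm_command", "kwargs": {
  "rows": [
    {"linear": [0.001, 0, 0.008], "delta_rot": [0, 0, 0], "hand": 0},
    {"linear": [0, 0, 0.014], "delta_rot": [0, 0, 0], "hand": 0},
    {"linear": [-0.015, 0, 0.014], "delta_rot": [0, 0, 0], "hand": 0},
    {"linear": [-0.0276, 0, 0.011], "delta_rot": [0, 0, 0], "hand": 0},
    {"linear": [-0.0276, 0, 0.011], "delta_rot": [0, 0, 0], "hand": 0}
  ]
}}

```text
time: 6.6
position: [0.4782, 0.1613, 0.2436]
tcp_rot: [0.0, 55.4, -0.4]
force: [0.1, 0.0, -0.0]
grip_width: 0.0005
```

```bash
python3 - <<'E'
from h import *
st=ctrl.state();p=ctrl.camera("wrist"); cv2.imwrite("pics/w7.png",p["pixels"][:,:,::-1])
c=proj(p,[.593-.0099+.0,.2015,.0705],st)[0];print(c)
win(p,c,32,"w7c.png")
for r in (41,36,35,34,33): delta(corner(-22,r,.161),lean(35))
E
```

```text
[352.9840551  224.67313674]
t 6.65 lin [ 0.0027 -0.0003 -0.0012] rot [-0.03 -0.35  0.09] F [0.95 0.5  0.05] w 0.0006
t 6.65 lin [ 0.0046 -0.0003 -0.0058] rot [-0.03 -0.35  0.09] F [0.95 0.5  0.05] w 0.0006
t 6.65 lin [ 0.0049 -0.0003 -0.0067] rot [-0.03 -0.35  0.09] F [0.95 0.5  0.05] w 0.0006
t 6.65 lin [ 0.0053 -0.0003 -0.0076] rot [-0.03 -0.35  0.09] F [0.95 0.5  0.05] w 0.0006
t 6.65 lin [ 0.0057 -0.0003 -0.0086] rot [-0.03 -0.35  0.09] F [0.95 0.5  0.05] w 0.0006
```

View pics/w7c.png

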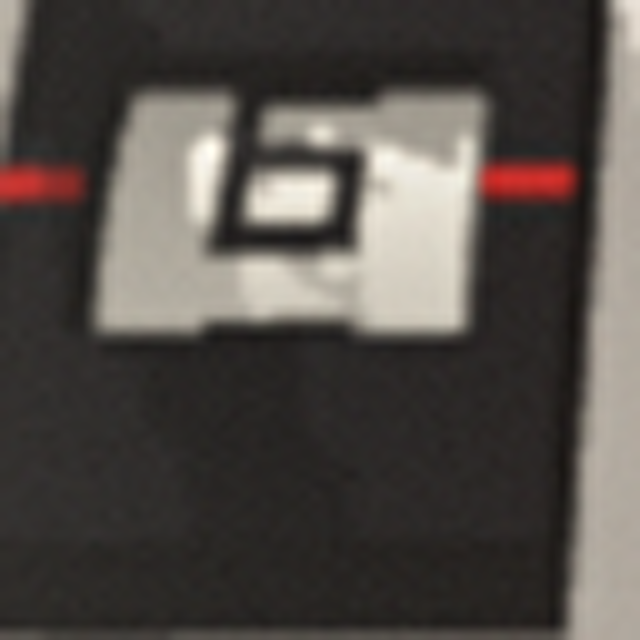

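```bash
cat > drum.py <<'E'
from h import *
def drumpt(phi,r,y=.1615+.041): 
    a=np.radians(phi); return np.array([.593+r*1e-3*np.sin(a),y,.050+r*1e-3*np.cos(a)])
def reading(p,st,cv,tickrow,edges):
    "edges: list of (row_in_crop, k, 'top'/'bot'); crop rows as in win k=10,hw 32"
    vt=int(cv)+31.5-tickrow/10
    v0=proj(p,drumpt(-20,29),st)[0]; print("tick pred v",v0.round(1),"obs",vt)
    for R0 in (26,27.5):
        ph=np.linspace(-60,20,801); v=np.array([proj(p,drumpt(a,R0),st)[0][1] for a in ph])+vt-v0[1]
        for row,k,e in edges:
            vo=int(cv)+31.5-row/10; a=ph[np.argmin(abs(v-vo))]
            h=np.degrees(5.5/R0)*(1 if e=='top' else -1)
            print(R0,k,e,"reading",round(k+(a-h+20)/36,3))
E
python3 - <<'E'
from drum import *
st=ctrl.state();p={"mount":None}
p=ctrl.camera("wrist")
reading(p,st,224,182,[(252,6,'bot'),(322,7,'top')])
E
```

```text
tick pred v [356.4 233.2] obs 237.3
26 6 bot reading 6.184
26 7 top reading 6.255
27.5 6 bot reading 6.118
27.5 7 top reading 6.243
```

The geometric reading, with the drum's parallax included, is about 6.2, so it needs about 0.5 rad (17 mm of rim). I'll touch down again.

{"fn": "arm_command", "kwargs": {
  "rows": [
    {"linear": [0.004, 0, -0.005], "delta_rot": [0, 0, 0], "hand": 0},
    {"linear": [0.0054, 0, -0.0078], "delta_rot": [0, 0, 0], "hand": 0},
    {"linear": [0.0058, 0, -0.0088], "delta_rot": [0, 0, 0], "hand": 0}
  ]
}}

```text
time: 7.0
position: [0.4859, 0.1612, 0.2366]
tcp_rot: [0.1, 55.2, -0.4]
force: [-5.2, -2.0, 8.6]
grip_width: 0.0009
```

{"fn": "arm_command", "kwargs": {
  "rows": [
    {"linear": [0.0006, 0, -0.001], "delta_rot": [0, 0, 0], "hand": 0},
    {"linear": [0.0006, 0, -0.001], "delta_rot": [0, 0, 0], "hand": 0}
  ]
}}

```text
time: 7.2
position: [0.4868, 0.1612, 0.2369]
tcp_rot: [0.1, 55.0, -0.4]
force: [-2.6, -1.2, 8.6]
grip_width: 0.0006
```

{"fn": "arm_command", "kwargs": {
  "rows": [
    {"linear": [0.0031, 0, 0.0011], "delta_rot": [0, 0, 0], "hand": 0},
    {"linear": [0.0063, 0, 0.0017], "delta_rot": [0, 0, 0], "hand": 0},
    {"linear": [0.009, 0, 0.002], "delta_rot": [0, 0, 0], "hand": 0},
    {"linear": [0.0115, 0, 0.0021], "delta_rot": [0, 0, 0], "hand": 0}
  ]
}}

```text
time: 7.6
position: [0.4984, 0.1612, 0.2387]
tcp_rot: [0.1, 55.1, -0.4]
force: [-0.4, -1.8, 6.6]
grip_width: 0.0003
```

```bash
python3 - <<'E'
from drum import *
st=ctrl.state();p=ctrl.camera("wrist"); cv2.imwrite("pics/w8.png",p["pixels"][:,:,::-1])
c=proj(p,[.593-.0099+.0,.2015,.0705],st)[0];print(c)
win(p,c,32,"w8c.png")
E
```

```text
[360.83882088 207.15769976]
```

View pics/w8c.png

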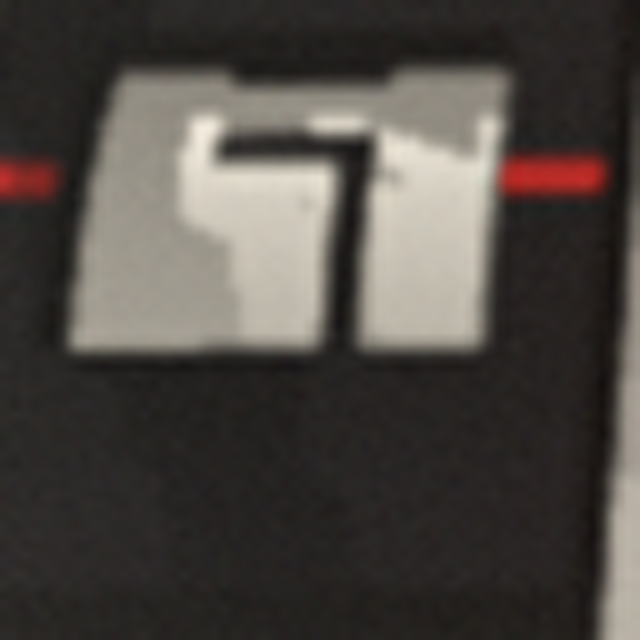

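```bash
python3 - <<'E'
from drum import *
st=ctrl.state();p=ctrl.camera("wrist")
reading(p,st,207,175,[(132,7,'top'),(80,6,'bot')])
E
```

```text
tick pred v [365.  217.6] obs 221.0
26 7 top reading 6.966
26 6 bot reading 6.892
27.5 7 top reading 6.898
27.5 6 bot reading 6.754
```

```bash
python3 - <<'E'
from drum import *
from scipy.optimize import least_squares
p=ctrl.camera("wrist")
S=lambda a,b:{"position":np.array(a),"tcp_rot":np.array(b)}
D=[(S([.4912,.1613,.2371],[.1,55.0,-.3]),242,420,[(352,5,0),(445,5,-1),(515,6,1)]),
   (S([.5077,.1613,.2352],[.1,55.1,-.3]),200,163,[(130,6,0),(245,6,-1),(335,7,1)]),
   (S([.4782,.1613,.2436],[0,55.4,-.4]),224,182,[(157,6,0),(252,6,-1),(322,7,1)]),
   (S([.4984,.1612,.2387],[.1,55.1,-.4]),207,175,[(80,6,-1),(132,7,1)])]
def res(v,rt=29,h=None):
    o=[];Rr=v[0];hh=5.5
    for i,(st,c,t,E) in enumerate(D):
        vt=c+31.5-t/10; v0=proj(p,drumpt(-20,rt),st)[0][1]
        for row,k,e in E:
            phi=-20+(v[1+i]-k)*36+np.degrees(e*hh/Rr)
            o.append(proj(p,drumpt(phi,Rr),st)[0][1]+vt-v0-(c+31.5-row/10))
    return np.array(o)
for rt in (27,29,31):
    r=least_squares(res,[25,5.4,6.1,6.1,6.9],args=(rt,));print(rt,r.x.round(3),r.cost.round(2),r.fun.round(1))
    for R0 in (20,23,26):
        q=least_squares(lambda v:res(np.r_[R0,v],rt),[5.4,6.1,6.1,6.9]);print("  ",R0,q.x.round(3),q.cost.round(2))
E
```

```text
27 [24.936  5.374  6.173  6.18   6.903] 1.99 [-0.7  0.8 -0.2 -1.   0.6  0.2 -0.7  0.7 -0.1  0.4 -0.3]
   20 [5.652 6.347 6.389 7.439] 50.83
   23 [5.465 6.231 6.25  7.054] 10.0
   26 [5.332 6.145 6.147 6.835] 4.53
29 [25.354  5.449  6.238  6.253  6.986] 2.84 [-1.   0.9 -0.2 -1.1  0.9  0.  -0.9  0.9 -0.2  0.4 -0.3]
   20 [5.789 6.452 6.51  7.741] 61.66
   23 [5.572 6.318 6.348 7.2  ] 14.89
   26 [5.42  6.219 6.231 6.94 ] 3.8
31 [25.838  5.523  6.302  6.325  7.07 ] 4.0 [-1.2  1.1 -0.2 -1.2  1.1 -0.1 -1.   1.1 -0.3  0.3 -0.2]
   20 [5.942 6.563 6.64  7.961] 80.04
   23 [5.689 6.409 6.453 7.377] 22.02
   26 [5.515 6.296 6.319 7.057] 4.07
```

The fit gives a drum radius of about 25.4 mm and a reading of about 6.99, or 6.90 to 7.07 over the range of assumptions. I'll lift off straight up, back out, and check from a squarer view.

{"fn": "arm_command", "kwargs": {
  "rows": [
    {"linear": [0, 0, 0.004], "delta_rot": [0, 0, 0], "hand": 0},
    {"linear": [-0.004, 0, 0.012], "delta_rot": [0, 0, 0], "hand": 0},
    {"linear": [-0.03, 0, 0.03], "delta_rot": [0, 3, 0], "hand": 0},
    {"linear": [-0.05, 0, 0.06], "delta_rot": [0, 10, 0], "hand": 0.0},
    {"linear": [-0.07, 0, 0.09], "delta_rot": [0, 18, 0], "hand": 0.0}
  ]
}}

```text
time: 8.25
position: [0.4254, 0.1612, 0.3269]
tcp_rot: [-0.5, 73.7, -0.8]
force: [1.3, 0.7, -0.6]
grip_width: 0.0005
```

{"fn": "arm_command", "kwargs": {
  "rows": [
    {"linear": [-0.04, 0, 0.03], "delta_rot": [0, 8, 0], "hand": 0},
    {"linear": [-0.07, 0, 0.05], "delta_rot": [0, 16, 0], "hand": 0},
    {"linear": [-0.07, 0, 0.05], "delta_rot": [0, 20, 0], "hand": 0},
    {"linear": [-0.07, 0, 0.05], "delta_rot": [0, 20, 0], "hand": 0.0}
  ]
}}

```text
time: 8.65
position: [0.357, 0.1612, 0.3772]
tcp_rot: [-176.0, 86.7, -176.4]
force: [0.2, -0.0, -0.8]
grip_width: 0.0008
```

```bash
python3 - <<'E'
from drum import *
st=ctrl.state();p=ctrl.camera("wrist"); cv2.imwrite("pics/w9.png",p["pixels"][:,:,::-1])
c=proj(p,[.593-.0099+.0,.2015,.0705],st)[0];print(c,st["position"],st["tcp_rot"],pose(p,st)[1],pose(p,st)[0][:,2])
win(p,c,25,"w9c.png",12)
E
```

```text
[321.4812338  427.65159121] [0.35704126 0.16124057 0.37722153] [-175.99809251   86.67085993 -176.37611813] [0.27927829 0.16160891 0.36151701] [ 0.23075839 -0.0069583  -0.9729862 ]
```

View pics/w9c.png

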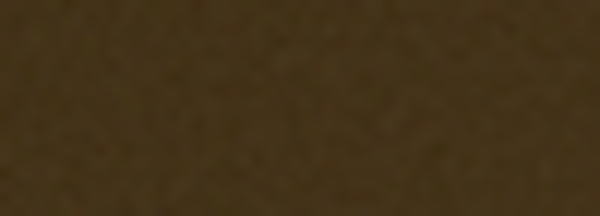

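View pics/w9.png

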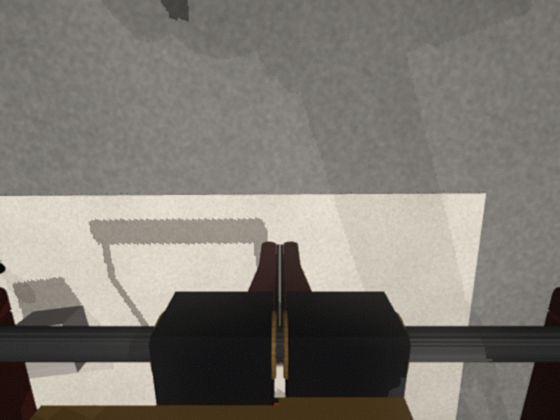

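The arm backed out too far to see the window from the wrist; the view shows only the bench and the fingers. The arm is clear now, so I'll check with the top and scene cameras, which see the drum from the opposite slant.

```bash
python3 - <<'E'
from drum import *
t=ctrl.camera("top");s=ctrl.camera("scene")
def up(p,c,hw,k):
    u,v=map(int,c);return cv2.resize(p["pixels"][v-hw:v+hw,u-hw:u+hw,::-1],None,fx=k,fy=k,interpolation=cv2.INTER_CUBIC)
im=np.hstack([up(t,(175,209),12,16),up(s,(384,158),12,16)]);cv2.imwrite("pics/cmp.png",im)
print(proj(t,[drumpt(-20,29),drumpt(-20,25.4),drumpt(-20+12.4,25.4),drumpt(-20-12.4,25.4)]))
E
```

```text
[[172.79181089 209.65833376]
 [173.10495073 209.3298055 ]
 [173.01675194 207.13303859]
 [173.29557604 211.41420146]]
```

View pics/cmp.png

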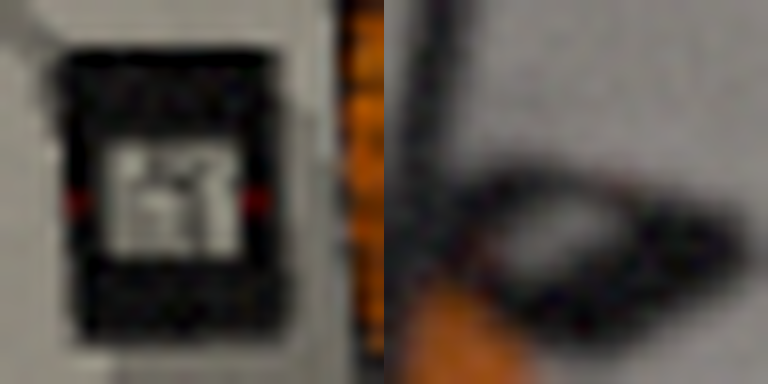

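```bash
python3 - <<'E'
from drum import *
t=ctrl.camera("top")
g=t["pixels"].astype(int)
print("rows 203..215, cols 168..180"); print(g[203:216,167:181].mean(2).astype(int))
print("red",(g[203:216,167:181,0]-g[203:216,167:181,1]))
for rd in (6.8,6.9,7,7.1):
    print(rd,"7top,bot,6bot", [proj(t,drumpt(-20+(rd-k)*36+np.degrees(e*5.5/25.4),25.4))[0][1].round(2) for k,e in ((7,1),(7,-1),(6,-1))])
E
```

```text
rows 203..215, cols 168..180
[[ 10   9  17  16  18  14   2  12  11  15  10  17   9  58]
 [ 12   9  14  13   6  11  14  11  18  13   4  13   5  57]
 [  3  11  14  35  37  34  32  33  41  39  30   7   8  57]
 [  5   6  48  98 108  79  83  92 104 104  85  11   8  56]
 [  1  10  58 121 135  81  84 102  85 115 110   3   2  52]
 [ 11   8  54 107  97  86  81  53  93 137  85  14  11  53]
 [ 25  25  54 110 110 136 131  97  86 134 104  26  22  48]
 [ 43  13  52 105 102 105 125  87  81 131 117  20  18  46]
 [ 33   6  46 108 100 102 114  86  72 124 113  11  10  36]
 [ 37   4  47  97  96  94  97 100  71 110  98  14   5  37]
 [ 59   7  17  26  19  21  25  18  24  27  23  16   8  35]
 [ 57   3  16  13   3   8  17  13   9  11  14  18  15  23]
 [ 57  13   8  14  19  17  12  13  16  17  14  17  16  25]]
red [[ 2  6 -5  2  3  6  3 -1 -1  0  5 -2 -4  0]
 [ 0  4 -1  6  5  1  5  2 -1  3  1 -5  3  2]
 [-1 -5  4  2  2  2  1 -3  2  1  1 -4  3  1]
 [-1  1  3  2  3  2  2  2  4  2  0  3 -4  2]
 [-2  0  1  3  1  4  3  0  1  6  1  4  2  3]
 [12  7 -2  2  4  0  3  3  2  3  2 22 10  0]
 [51 35  0  1  1  3  6  3  2  2  6 58 51 -1]
 [29 14  0  5  1  5  2  7  4  3  0 21 20  2]
 [-1 -5  1  5  5  2  3  2  2  2  2 -2 -1 -1]
 [ 0 -4  1  2  4  4  2  3  2  2  1  3 -3  1]
 [ 5  3 -1 -2  3 -2  2  1 -1  0  1 -1  0  2]
 [ 4 -5  2  5 -1  1  0 -1 -7  9  3 -1  2  2]
 [ 1 -2  2 -2 -3 -4  3  4 -2  0 -5  0  6  3]]
6.8 7top,bot,6bot [np.float64(208.41), np.float64(212.53), np.float64(206.42)]
6.9 7top,bot,6bot [np.float64(207.77), np.float64(211.98), np.float64(205.78)]
7 7top,bot,6bot [np.float64(207.13), np.float64(211.42), np.float64(205.14)]
7.1 7top,bot,6bot [np.float64(206.49), np.float64(210.83), np.float64(204.52)]
```

The top view suggests a slightly lower reading, about 6.8, because the 7's stem reaches the bottom edge of the opening. The wrist fit says 6.9 to 7.07. I'll take a wrist view nearly square to the panel, where parallax vanishes, keeping clear of the bar.

```bash
python3 - <<'E'
from h import *
delta([.531,.163,.35],lean(3.3))
E
```

```text
t 8.85 lin [ 0.1738  0.0018 -0.0256] rot [ 0.25 -6.63  0.07] F [ 0.   -0.71  0.04] w 0.0006
```

{"fn": "arm_command", "kwargs": {
  "rows": [
    {"linear": [0.045, 0, 0], "delta_rot": [0, -3, 0], "hand": 0},
    {"linear": [0.09, 0, -0.005], "delta_rot": [0, -6.6, 0], "hand": 0},
    {"linear": [0.13, 0.002, -0.015], "delta_rot": [0, -6.6, 0], "hand": 0},
    {"linear": [0.165, 0.002, -0.025], "delta_rot": [0, -6.6, 0], "hand": 0},
    {"linear": [0.172, 0.002, -0.025], "delta_rot": [0, -6.6, 0], "hand": 0}
  ]
}}

```text
time: 9.35
position: [0.5313, 0.1628, 0.3472]
tcp_rot: [-6.1, 87.0, -6.6]
force: [-0.3, 0.1, -0.9]
grip_width: 0.0003
```

```bash
python3 - <<'E'
from drum import *
st=ctrl.state();p=ctrl.camera("wrist"); cv2.imwrite("pics/w10.png",p["pixels"][:,:,::-1])
np.save("w10.npy",np.r_[st["position"],st["tcp_rot"]])
c=proj(p,drumpt(-20,29),st)[0];print(c,st["position"],st["tcp_rot"])
win(p,c,25,"w10c.png",14)
E
```

```text
[332.05446138 252.17155742] [0.53133256 0.16278702 0.34722399] [-6.12836927 86.9853932  -6.5902611 ]
```

View pics/w10c.png

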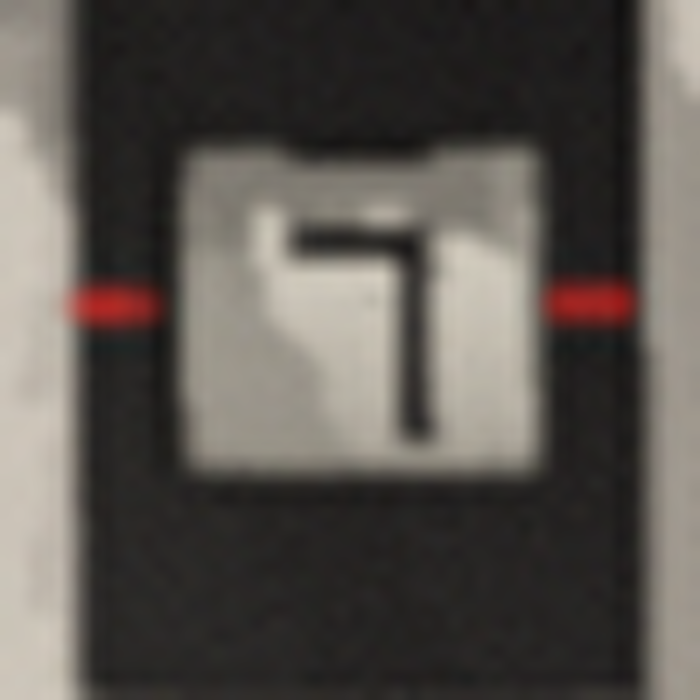

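View pics/w10.png

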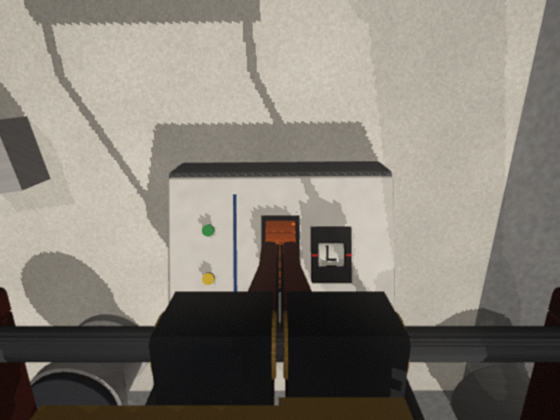

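The near-square view at (332,252) shows a whole 7 spanning 225 to 442 in the crop, with the tick at 305. After the small parallax correction the offset is about 1 to 1.4 mm low, so the wheel reads about 6.9. That is inside the quarter-digit band, so I leave it. Now the pin.

```bash
python3 - <<'E'
from h import *
t=ctrl.camera("top")
pin=onz(t,(346.83,253.33),.064)
for n,uv in dict(b1=(255+547/6,180+248/6),b2=(255+719/6,180+399/6),b3=(255+383/6,180+534/6),y=(255+655/6,180+619/6)).items():
    w=onz(t,uv,.054); d=w-pin; print(n,w.round(4),"rel",d[:2].round(4),np.hypot(*d[:2]).round(3),"dir",np.degrees(np.arctan2(d[1],d[0])).round(0))
# target hover: look pose over pin, grip down; yaw options
for yw in (0,15,-20): delta([pin[0]-.03,pin[1],.36],down(yw))
print(ctrl.state()["joint_positions"].round(1))
E
```

```text
b1 [ 0.5513 -0.2292  0.054 ] rel [ 0.0807 -0.0019] 0.081 dir -1.0
b2 [ 0.4871 -0.2994  0.054 ] rel [ 0.0165 -0.0721] 0.074 dir -77.0
b3 [ 0.4328 -0.1578  0.054 ] rel [-0.0378  0.0695] 0.079 dir 119.0
y [ 0.3964 -0.2698  0.054 ] rel [-0.0742 -0.0425] 0.085 dir -150.0
t 9.45 lin [-0.089  -0.3904  0.0102] rot [0.27 3.11 0.44] F [-0.48 -0.58 -1.09] w 0.0005
t 9.45 lin [-0.089  -0.3904  0.0102] rot [-0.14  3.13 15.43] F [-0.48 -0.58 -1.09] w 0.0005
t 9.45 lin [-0.089  -0.3904  0.0102] rot [  0.81   3.03 -19.56] F [-0.48 -0.58 -1.09] w 0.0005
[ 13.9  -3.4  84.8  -1.   95.7 -75.8]
```

{"fn": "arm_command", "kwargs": {
  "rows": [
    {"linear": [-0.02, 0, 0.02], "delta_rot": [0, 3, 0], "hand": 0.05},
    {"linear": [-0.045, -0.03, 0.02], "delta_rot": [0, 3, -7], "hand": 0.05},
    {"linear": [-0.06, -0.07, 0.015], "delta_rot": [0, 3, -14], "hand": 0.05},
    {"linear": [-0.06, -0.115, 0.01], "delta_rot": [0.5, 3, -21], "hand": 0.05},
    {"linear": [-0.06, -0.16, 0.0], "delta_rot": [1, 3, -28], "hand": 0.05}
  ]
}}

```text
time: 9.95
position: [0.4673, 0.0027, 0.3534]
tcp_rot: [18.4, 89.6, -10.1]
force: [1.2, 0.5, 0.0]
grip_width: 0.0369
```

{"fn": "arm_command", "kwargs": {
  "rows": [
    {"linear": [0, -0.045, 0], "delta_rot": [0, 0, 0], "hand": 0.05},
    {"linear": [0, -0.09, 0], "delta_rot": [0, 0, 0], "hand": 0.05},
    {"linear": [0, -0.135, 0], "delta_rot": [0, 0, 0], "hand": 0.05},
    {"linear": [0, -0.18, -0.005], "delta_rot": [0, 0, 0], "hand": 0.05},
    {"linear": [0, -0.22, -0.01], "delta_rot": [0, 0, 0], "hand": 0.05}
  ]
}}

```text
time: 10.45
position: [0.4678, -0.2179, 0.3429]
tcp_rot: [-0.0, 89.7, -28.4]
force: [0.9, -0.4, -0.9]
grip_width: 0.0499
```

{"fn": "arm_command", "kwargs": {
  "rows": [
    {"linear": [0, -0.008, -0.005], "delta_rot": [0, 0, 0], "hand": 0.05},
    {"linear": [0, -0.008, -0.005], "delta_rot": [0, 0, 0], "hand": 0.05},
    {"linear": [0, -0.008, -0.005], "delta_rot": [0, 0, 0], "hand": 0.05}
  ]
}}

```text
time: 10.75
position: [0.4688, -0.2235, 0.3371]
tcp_rot: [13.7, 89.8, -14.7]
force: [0.9, 0.0, 0.6]
grip_width: 0.0499
```

```bash
python3 - <<'E'
from h import *
st=ctrl.state();p=ctrl.camera("wrist"); cv2.imwrite("pics/w11.png",p["pixels"][:,:,::-1])
delta([.471,-.2275,.33],down(-30)); print(st["position"],proj(p,[[.4706,-.2273,.064],[.471,-.228,.03]],st),st["dq"].round(1),st["joint_positions"].round(0))
g=p["pixels"].astype(int); m=((g[...,0]>90)&(g[...,1]<50)&(g[...,2]<60)).astype(np.uint8)
n,l,s,c=cv2.connectedComponentsWithStats(m)
for i in range(1,n):
    if s[i,4]>60: print(s[i],c[i])
E
```

```text
t 10.8 lin [ 0.002  -0.0042 -0.0073] rot [ 0.07  0.2  -1.68] F [-0.46  0.4  -0.04] w 0.0499
[ 0.46879746 -0.22351903  0.33707966] [[275.09312992 210.10071438]
 [275.07575298 198.98071321]] [ 1.  -0.1 -0.4  0.  -0.1 -0.2] [-29.  -8.  90.   0.  97. -91.]
[264 198  26  27 543] [276.48618785 211.06077348]
```

View pics/w11.png

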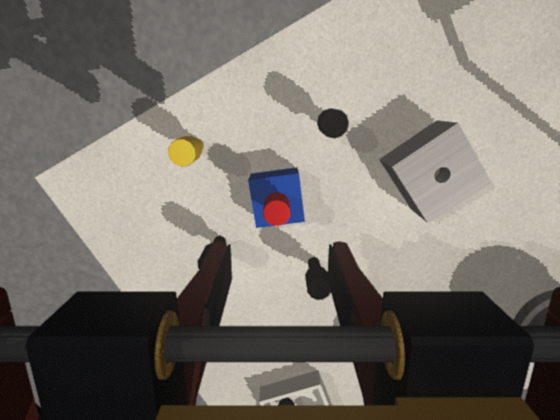

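The wrist view shows the red head at (276,211) in the blue stand, within 1.5 px of the prediction. The hole in the steel block is at (442,175). I'll compute both from here.

```bash
python3 - <<'E'
from h import *
st=ctrl.state();p=ctrl.camera("wrist")
g=p["pixels"].astype(int); m=((g[...,0]>90)&(g[...,1]<50)&(g[...,2]<60)).astype(np.uint8)
n,l,s,c=cv2.connectedComponentsWithStats(m);i=1+np.argmax(s[1:,4]);print(c[i],onz(p,c[i],.062,st))
gr=g.mean(2);sub=gr[165:185,432:452]; mm=sub<70; ys,xs=np.nonzero(mm); uv=(432+xs.mean(),165+ys.mean());print(uv,mm.sum(),onz(p,uv,.040,st))
crop(p,(442,175),20,"hole1.png",15)
print(st["position"])
delta([.4705,-.2275,.053+.163],down(-30));delta([.4705,-.2275,.053+.163+.06],down(-30))
E
```

```text
[276.13627993 210.6427256 ] [ 0.4722731  -0.22695959  0.062     ]
(np.float64(442.5163934426229), np.float64(173.97540983606558)) 122 [ 0.51522017 -0.09542256  0.04      ]
[ 0.46900778 -0.22325103  0.33725337]
t 10.85 lin [ 0.0014 -0.0043 -0.1213] rot [ 0.08  0.21 -1.71] F [-0.1  -0.13 -0.14] w 0.05
t 10.85 lin [ 0.0014 -0.0043 -0.0613] rot [ 0.08  0.21 -1.71] F [-0.1  -0.13 -0.14] w 0.05
```

View pics/hole1.png

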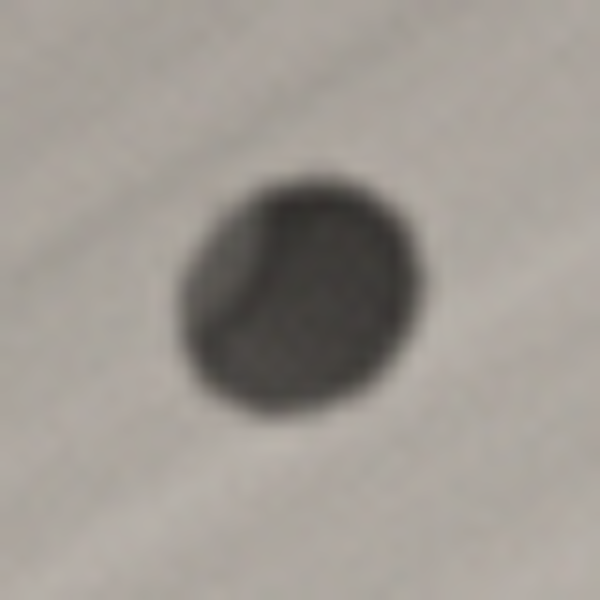

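{"fn": "arm_command", "kwargs": {
  "rows": [
    {"linear": [0.0025, -0.004, -0.02], "delta_rot": [0, 0, -1.7], "hand": 0.05},
    {"linear": [0.0025, -0.004, -0.05], "delta_rot": [0, 0, -1.7], "hand": 0.05},
    {"linear": [0.0025, -0.004, -0.07], "delta_rot": [0, 0, -1.7], "hand": 0.05},
    {"linear": [0.0025, -0.004, -0.07], "delta_rot": [0, 0, -1.7], "hand": 0.05}
  ]
}}

```text
time: 11.25
position: [0.4711, -0.2271, 0.2634]
tcp_rot: [173.3, 89.8, 143.3]
force: [-0.8, -0.6, -0.1]
grip_width: 0.0499
```

```bash
python3 - <<'E'
from h import *
st=ctrl.state();p=ctrl.camera("wrist"); cv2.imwrite("pics/w12.png",p["pixels"][:,:,::-1])
g=p["pixels"].astype(int); m=((g[...,0]>90)&(g[...,1]<50)&(g[...,2]<60)).astype(np.uint8)
n,l,s,c=cv2.connectedComponentsWithStats(m);i=1+np.argmax(s[1:,4]);print(s[i],c[i],onz(p,c[i],.058,st), onz(p,(c[i][0],s[i][1]+s[i][3]/2),.06,st))
delta([.4715,-.2272,.053+.163],down(-30)); print(st["position"])
E
```

```text
[ 261  219   37   46 1156] [279.18858131 243.20761246] [ 0.47224734 -0.22690898  0.058     ] [ 0.47087153 -0.22611332  0.06      ]
t 11.3 lin [-0.      0.0003 -0.0497] rot [-0.01  0.02  0.01] F [ 0.81 -1.01  0.01] w 0.0504
[ 0.47114588 -0.22707443  0.26344181]
```

View pics/w12.png

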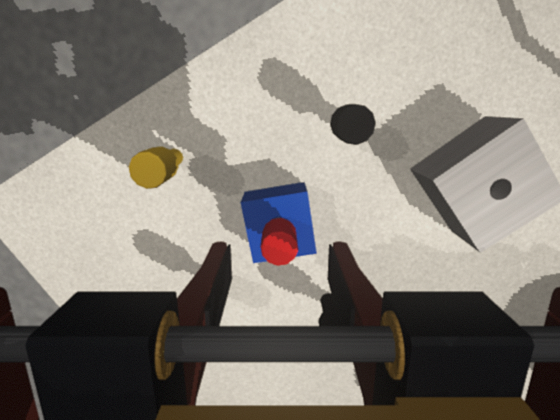

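The red head is centred between the fingers at (279,243). I'll go down to grasp height and close.

{"fn": "arm_command", "kwargs": {
  "rows": [
    {"linear": [0, 0, -0.02], "delta_rot": [0, 0, 0], "hand": 0.05},
    {"linear": [0, 0, -0.036], "delta_rot": [0, 0, 0], "hand": 0.05},
    {"linear": [0, 0, -0.046], "delta_rot": [0, 0, 0], "hand": 0.05},
    {"linear": [0, 0, -0.049], "delta_rot": [0, 0, 0], "hand": 0.05},
    {"linear": [0, 0, -0.049], "delta_rot": [0, 0, 0], "hand": 0.05}
  ]
}}

```text
time: 11.8
position: [0.4716, -0.2287, 0.2173]
tcp_rot: [5.8, 89.9, -24.3]
force: [-0.2, -0.1, -0.2]
grip_width: 0.0502
```

{"fn": "arm_command", "kwargs": {
  "rows": [
    {"linear": [0, 0, 0], "delta_rot": [0, 0, 0], "hand": 0.012},
    {"linear": [0, 0, 0], "delta_rot": [0, 0, 0], "hand": 0.012},
    {"linear": [0, 0, 0], "delta_rot": [0, 0, 0], "hand": 0.012},
    {"linear": [0, 0, 0], "delta_rot": [0, 0, 0], "hand": 0.012},
    {"linear": [0, 0, 0], "delta_rot": [0, 0, 0], "hand": 0.012}
  ],
  "squeeze": 25
}}

```text
time: 12.3
position: [0.4716, -0.2289, 0.2178]
tcp_rot: [0.6, 89.8, -29.5]
force: [-1.0, 0.4, 1.5]
grip_width: 0.0215
```

```bash
python3 - <<'E'
from h import *
st=ctrl.state();p=ctrl.camera("wrist"); cv2.imwrite("pics/w13.png",p["pixels"][:,:,::-1])
print(st["position"],st["force"],st["grip_width"])
E
```

```text
[ 0.4716404  -0.22888985  0.21779708] [-1.03489746  0.35115191  1.47179035] 0.021496532213254045
```

View pics/w13.png

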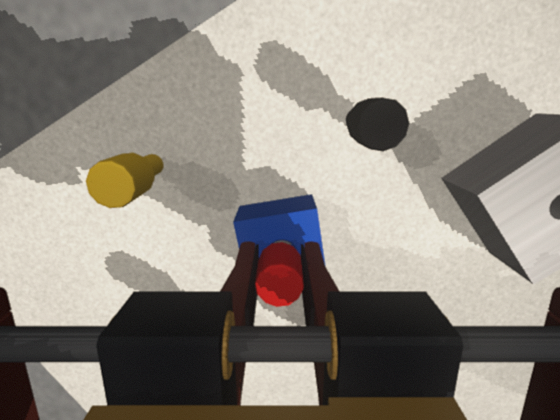

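The grip is on the head at 21.5 mm, with the head at (279,286). I'll lift, then look at the hole from close by.

```bash
python3 - <<'E'
from h import *
st=ctrl.state();p=ctrl.camera("wrist")
im=p["pixels"];crop(p,(280,275),40,"head1.png",10)
A=R.from_euler('xyz',st["tcp_rot"],degrees=True).as_matrix()
w=onz(p,(279,286),.064,st); print(w, A.T@(w-st["position"]))
print(A.round(3))
E
```

```text
[ 0.4721854  -0.22847405  0.064     ] [ 0.1538123   0.00061676 -0.00023977]
[[ 0.003  0.502  0.865]
 [-0.002  0.865 -0.502]
 [-1.     0.     0.003]]
```

View pics/head1.png

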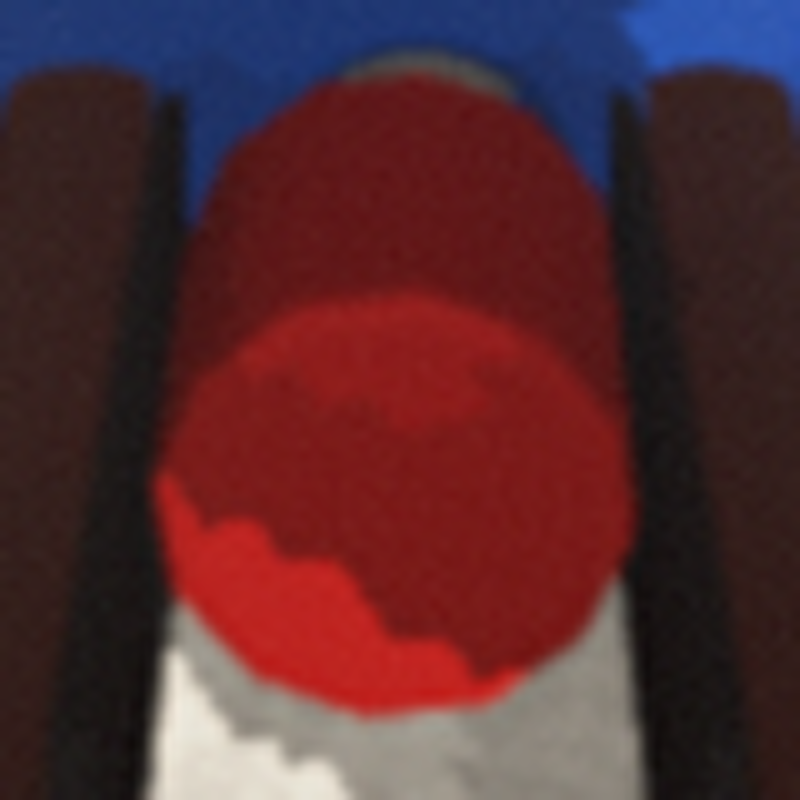

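{"fn": "arm_command", "kwargs": {
  "rows": [
    {"linear": [0, 0, 0.015], "delta_rot": [0, 0, 0], "hand": 0.012},
    {"linear": [0, 0, 0.035], "delta_rot": [0, 0, 0], "hand": 0.012},
    {"linear": [0, 0, 0.06], "delta_rot": [0, 0, 0], "hand": 0.012},
    {"linear": [0, 0, 0.08], "delta_rot": [0, 0, 0], "hand": 0.012}
  ]
}}

```text
time: 12.8
position: [0.4715, -0.2287, 0.2998]
tcp_rot: [4.1, 89.8, -26.0]
force: [-0.2, -0.9, 0.1]
grip_width: 0.0214
```

{"fn": "arm_command", "kwargs": {
  "rows": [
    {"linear": [0.004, 0.04, 0], "delta_rot": [0, 0, 0], "hand": 0.012},
    {"linear": [0.008, 0.08, 0], "delta_rot": [0, 0, 0], "hand": 0.012},
    {"linear": [0.012, 0.12, -0.005], "delta_rot": [0, 0, 0], "hand": 0.012},
    {"linear": [0.0135, 0.15, -0.01], "delta_rot": [0, 0, 0], "hand": 0.012},
    {"linear": [0.0135, 0.15, -0.01], "delta_rot": [0, 0, 0], "hand": 0.012}
  ]
}}

```text
time: 13.3
position: [0.485, -0.0758, 0.2878]
tcp_rot: [36.8, 89.9, 6.9]
force: [-0.1, -0.3, -0.9]
grip_width: 0.0213
```

{"fn": "arm_command", "kwargs": {
  "rows": [
    {"linear": [0, 0, 0], "delta_rot": [0, 0, 0], "hand": 0.012},
    {"linear": [0, 0, 0], "delta_rot": [0, 0, 0], "hand": 0.012}
  ]
}}

```text
time: 13.5
position: [0.4851, -0.0795, 0.2881]
tcp_rot: [-1.2, 89.8, -31.3]
force: [-0.7, -0.3, -0.3]
grip_width: 0.0214
```

```bash
python3 - <<'E'
from h import *
st=ctrl.state();p=ctrl.camera("wrist"); cv2.imwrite("pics/w14.png",p["pixels"][:,:,::-1])
print(st["position"],st["tcp_rot"],st["dq"].round(2),proj(p,[.5152,-.0954,.04],st)); np.save("w14.npy",np.r_[st["position"],st["tcp_rot"]])
c=proj(p,[.5152,-.0954,.04],st)[0];crop(p,c,25,"w14c.png",14)
E
```

```text
[ 0.48510384 -0.07949774  0.28808948] [ -1.16453298  89.8046527  -31.30826421] [-0.78  0.21  0.03  0.1  -0.14  0.09] [[280.27337019 260.53620245]]
```

View pics/w14.png

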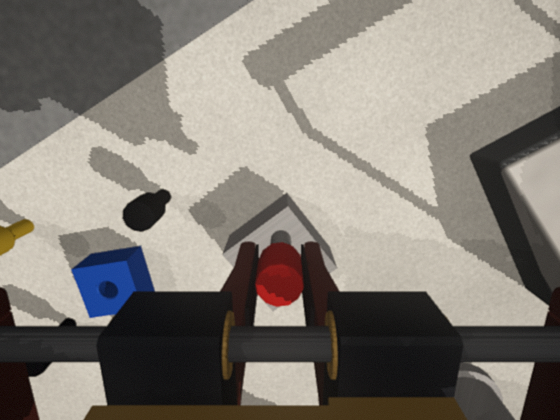

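View pics/w14c.png

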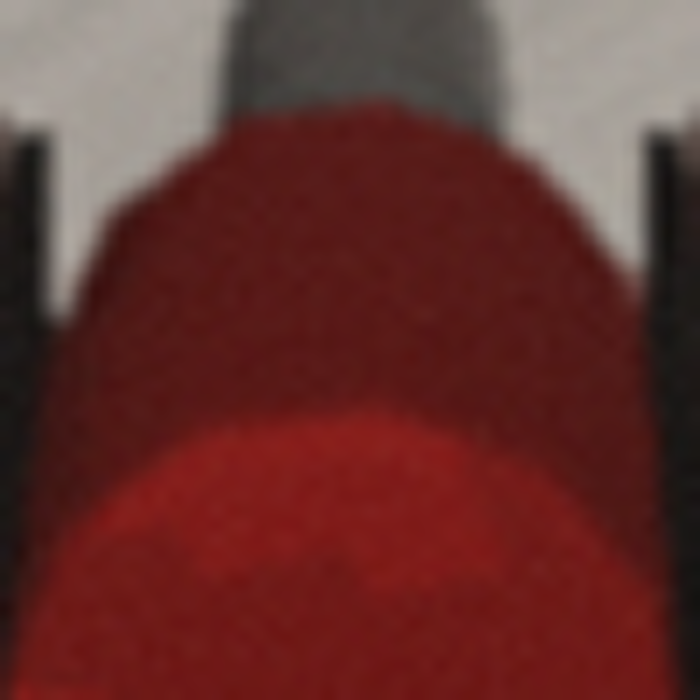

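The pin hides the hole from this side. I'll move to the front side of it, where the hole shows above the pin in the picture.

{"fn": "arm_command", "kwargs": {
  "rows": [
    {"linear": [0.03, -0.018, 0], "delta_rot": [0, 0, 0], "hand": 0.012},
    {"linear": [0.055, -0.03, 0], "delta_rot": [0, 0, 0], "hand": 0.012},
    {"linear": [0.065, -0.036, 0], "delta_rot": [0, 0, 0], "hand": 0.012},
    {"linear": [0.065, -0.036, 0], "delta_rot": [0, 0, 0], "hand": 0.012},
    {"linear": [0.065, -0.036, 0], "delta_rot": [0, 0, 0], "hand": 0.012}
  ]
}}

```text
time: 14.05
position: [0.5496, -0.1151, 0.2872]
tcp_rot: [-2.1, 89.9, -32.2]
force: [0.3, -0.5, -0.7]
grip_width: 0.0217
```

{"fn": "arm_command", "kwargs": {
  "rows": [
    {"linear": [0, 0, 0], "delta_rot": [0, 0, 0], "hand": 0.012},
    {"linear": [0, 0, 0], "delta_rot": [0, 0, 0], "hand": 0.012},
    {"linear": [0, 0, 0], "delta_rot": [0, 0, 0], "hand": 0.012}
  ]
}}

```text
time: 14.35
position: [0.5497, -0.1144, 0.2878]
tcp_rot: [5.0, 89.8, -25.1]
force: [-0.0, 1.2, 0.3]
grip_width: 0.0216
```

```bash
python3 - <<'E'
from h import *
st=ctrl.state();p=ctrl.camera("wrist"); cv2.imwrite("pics/w15.png",p["pixels"][:,:,::-1])
c=proj(p,[.5152,-.0954,.04],st)[0]
print(st["position"],st["tcp_rot"],st["dq"].round(2),c)
crop(p,c,20,"w15c.png",15)
E
```

```text
[ 0.5496866  -0.11443421  0.28776832] [  4.9975669   89.82641786 -25.0862739 ] [-0.02  0.3  -0.2   0.08 -0.04  0.03] [277.02549102 160.42991697]
```

View pics/w15.png

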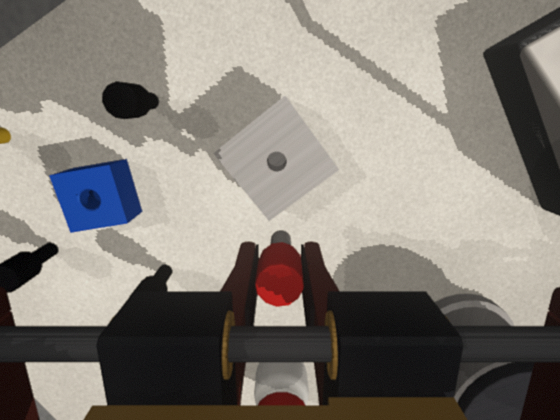

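View pics/w15c.png

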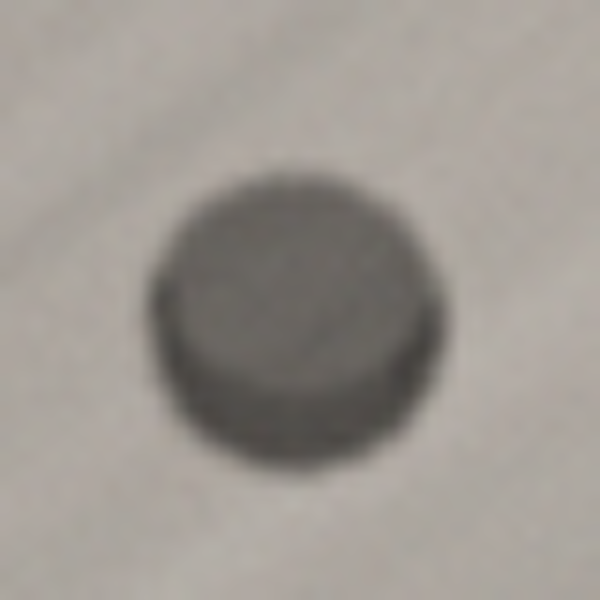

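```bash
python3 - <<'E'
from h import *
st=ctrl.state();p=ctrl.camera("wrist");crop(p,(280,240),18,"tip1.png",18)
h=onz(p,(276.6,161.0),.040,st); print("hole",h)
M=p["mount"];F=f(p)
def pt(X): c=M[:3,:3].T@(np.array(X)-M[:3,3]); return p["cx"]+F*c[0]/c[2],p["cy"]+F*c[1]/c[2]
a=np.linspace(0,2*np.pi,73)
for z in (-.001,0,.001):
  C=np.array([pt([.2078,.0006+.006*np.cos(t),z+.006*np.sin(t)]) for t in a]); print(z,C.min(0).round(1),C.max(0).round(1))
  H=np.array([pt([.1538,.0006+.011*np.cos(t),z+.011*np.sin(t)]) for t in a]); print("  head",H.min(0).round(1),H.max(0).round(1))
A=R.from_euler('xyz',st["tcp_rot"],degrees=True).as_matrix();print(A[:,0],A[:,2])
E
```

```text
hole [ 0.51548276 -0.09588054  0.04      ]
-0.001 [268.9 228.2] [289.4 247.2]
  head [253.7 261.5] [304.2 306.5]
0 [268.9 229.8] [289.4 248.8]
  head [253.8 263.6] [304.1 308.4]
0.001 [268.9 231.4] [289.3 250.3]
  head [253.8 265.7] [304.1 310.4]
[ 0.00275745 -0.00126918 -0.99999539] [ 0.86526179 -0.50131119  0.00302218]
```

View pics/tip1.png

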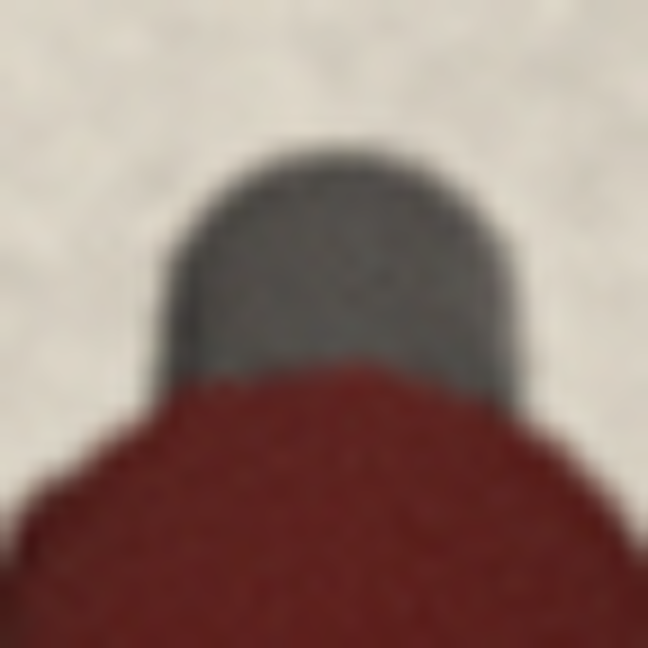

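{"fn": "arm_command", "kwargs": {
  "rows": [
    {"linear": [-0.015, 0.008, -0.005], "delta_rot": [0, 0, 0], "hand": 0.012},
    {"linear": [-0.03, 0.015, -0.015], "delta_rot": [0, 0, 0], "hand": 0.012},
    {"linear": [-0.0354, 0.0178, -0.027], "delta_rot": [0, 0, 0], "hand": 0.012},
    {"linear": [-0.0354, 0.0178, -0.032], "delta_rot": [0, 0, 0], "hand": 0.012},
    {"linear": [-0.0354, 0.0178, -0.032], "delta_rot": [0, 0, 0], "hand": 0.012}
  ]
}}

```text
time: 14.95
position: [0.5145, -0.0969, 0.2548]
tcp_rot: [-6.0, 89.9, -36.1]
force: [-0.2, -0.8, -0.6]
grip_width: 0.0216
```

{"fn": "arm_command", "kwargs": {
  "rows": [
    {"linear": [0, 0, 0], "delta_rot": [0, 0, 0], "hand": 0.012},
    {"linear": [0, 0, 0], "delta_rot": [0, 0, 0], "hand": 0.012},
    {"linear": [0, 0, 0], "delta_rot": [0, 0, 0], "hand": 0.012},
    {"linear": [0, 0, 0], "delta_rot": [0, 0, 0], "hand": 0.012}
  ]
}}

```text
time: 15.35
position: [0.5149, -0.0971, 0.2558]
tcp_rot: [5.4, 89.8, -24.7]
force: [-0.1, 0.2, -0.6]
grip_width: 0.0216
```

```bash
python3 - <<'E'
from h import *
st=ctrl.state();p=ctrl.camera("wrist");crop(p,(280,240),20,"tip2.png",18)
print(st["position"],st["force"],st["dq"].round(2),R.from_euler('xyz',st["tcp_rot"],degrees=True).as_matrix()[:,0])
E
```

```text
[ 0.51489819 -0.0971049   0.25578322] [-0.12585105  0.18453902 -0.61196889] [ 0.08 -0.09  0.3  -0.01 -0.05 -0.1 ] [ 0.00286512 -0.00131814 -0.99999503]
```

View pics/tip2.png

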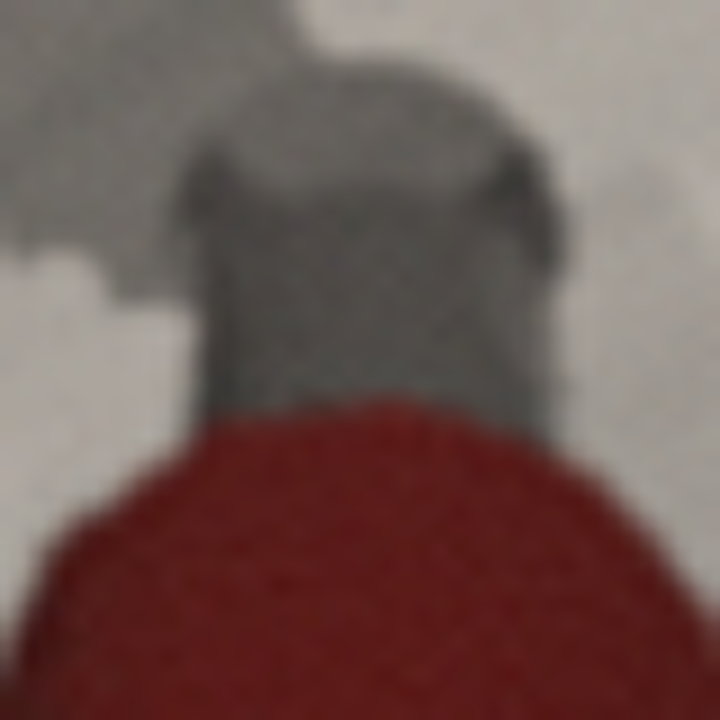

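The hole rim shows behind the shaft in the crop, with rim columns 178 to 560 and shaft columns 205 to 545, so it is centred sideways. Next is the fore-aft check.

```bash
python3 - <<'E'
from h import *
p=ctrl.camera("wrist");st=ctrl.state()
M=p["mount"];F=f(p)
def pt(X): c=M[:3,:3].T@(np.array(X)-M[:3,3]); return p["cx"]+F*c[0]/c[2],p["cy"]+F*c[1]/c[2]
a=np.linspace(0,2*np.pi,361)
cir=lambda x,r,z:np.array([pt([x,.001+r*np.cos(t),z+r*np.sin(t)]) for t in a])
d=st["position"][2]-.040
T=cir(.2078,.006,0)
for z in (-.001,-.0005,0,.0005,.001):
    H=cir(d,.00675,z); print(z,"vmin hole",H[:,1].min().round(2),"tip",T[:,1].min().round(2),"diff",(T[:,1].min()-H[:,1].min()).round(2), "u",H.min(0)[0].round(1),H.max(0)[0].round(1),T.min(0)[0].round(1),T.max(0)[0].round(1))
g=p["pixels"].astype(int).mean(2); print(g[218:245,[278,280,282]].astype(int).T)
E
```

```text
-0.001 vmin hole 222.49 tip 229.79 diff 7.3 u 268.7 290.9 269.6 290.0
-0.0005 vmin hole 223.27 tip 229.79 diff 6.51 u 268.7 290.9 269.6 290.0
0 vmin hole 224.06 tip 229.79 diff 5.73 u 268.7 290.9 269.6 290.0
0.0005 vmin hole 224.84 tip 229.79 diff 4.95 u 268.7 290.9 269.6 290.0
0.001 vmin hole 225.61 tip 229.79 diff 4.17 u 268.8 290.9 269.6 290.0
[[164 166 165 165 155 124  98  97  94  94  96  91  81  74  73  71  73  74
   74  74  73  76  75  73  60  54  47]
 [165 164 162 165 161 130 103  95  95  93  91  88  78  76  75  77  75  74
   76  73  76  74  77  75  61  48  49]
 [162 164 163 165 161 134 104  94  93  91  91  92  81  75  76  75  75  75
   74  73  77  75  77  73  59  49  46]]
```

The tip sits about 0.6 mm too far along +tool z. I'll shift by (-0.5, +0.2) mm and go down.

{"fn": "arm_command", "kwargs": {
  "rows": [
    {"linear": [-0.0005, 0.0002, -0.003], "delta_rot": [0, 0, 0], "hand": 0.012},
    {"linear": [-0.0005, 0.0002, -0.006], "delta_rot": [0, 0, 0], "hand": 0.012},
    {"linear": [-0.0005, 0.0002, -0.009], "delta_rot": [0, 0, 0], "hand": 0.012},
    {"linear": [-0.0005, 0.0002, -0.011], "delta_rot": [0, 0, 0], "hand": 0.012},
    {"linear": [-0.0005, 0.0002, -0.011], "delta_rot": [0, 0, 0], "hand": 0.012}
  ]
}}

```text
time: 15.95
position: [0.514, -0.0968, 0.2438]
tcp_rot: [-3.2, 89.9, -33.3]
force: [-0.1, 0.4, -0.6]
grip_width: 0.0216
```

There is no force at tip height 36 mm, so the pin has entered the hole. I'll press on.

{"fn": "arm_command", "kwargs": {
  "rows": [
    {"linear": [0, 0, -0.003], "delta_rot": [0, 0, 0], "hand": 0.012},
    {"linear": [0, 0, -0.006], "delta_rot": [0, 0, 0], "hand": 0.012},
    {"linear": [0, 0, -0.009], "delta_rot": [0, 0, 0], "hand": 0.012},
    {"linear": [0, 0, -0.012], "delta_rot": [0, 0, 0], "hand": 0.012},
    {"linear": [0, 0, -0.0145], "delta_rot": [0, 0, 0], "hand": 0.012}
  ]
}}

```text
time: 16.45
position: [0.5142, -0.0968, 0.2296]
tcp_rot: [2.1, 89.9, -28.0]
force: [-0.3, 0.5, -1.1]
grip_width: 0.0215
```

{"fn": "arm_command", "kwargs": {
  "rows": [
    {"linear": [0, 0, -0.0015], "delta_rot": [0, 0, 0], "hand": 0.012},
    {"linear": [0, 0, -0.003], "delta_rot": [0, 0, 0], "hand": 0.012},
    {"linear": [0, 0, -0.003], "delta_rot": [0, 0, 0], "hand": 0.012}
  ]
}}

```text
time: 16.75
position: [0.5143, -0.0968, 0.2278]
tcp_rot: [4.6, 89.8, -25.5]
force: [-2.4, 0.5, 3.6]
grip_width: 0.0214
```

It meets the floor at exactly the predicted height. I'll give one small press, then release and retreat.

{"fn": "arm_command", "kwargs": {
  "rows": [
    {"linear": [0, 0, -0.001], "delta_rot": [0, 0, 0], "hand": 0.012},
    {"linear": [0, 0, -0.001], "delta_rot": [0, 0, 0], "hand": 0.012}
  ]
}}

```text
time: 16.95
position: [0.5144, -0.0968, 0.2276]
tcp_rot: [11.0, 89.8, -19.2]
force: [-2.1, 1.1, 8.4]
grip_width: 0.0217
```

{"fn": "arm_command", "kwargs": {
  "rows": [
    {"linear": [0, 0, 0.001], "delta_rot": [0, 0, 0], "hand": 0.012},
    {"linear": [0, 0, 0.002], "delta_rot": [0, 0, 0], "hand": 0.05},
    {"linear": [0, 0, 0.002], "delta_rot": [0, 0, 0], "hand": 0.05},
    {"linear": [0, 0, 0.002], "delta_rot": [0, 0, 0], "hand": 0.05},
    {"linear": [0, 0, 0.002], "delta_rot": [0, 0, 0], "hand": 0.05}
  ]
}}

```text
time: 17.45
position: [0.5141, -0.0968, 0.2276]
tcp_rot: [0.6, 89.9, -29.5]
force: [-0.8, -0.7, 0.9]
grip_width: 0.0485
```

{"fn": "arm_command", "kwargs": {
  "rows": [
    {"linear": [0, 0, 0.01], "delta_rot": [0, 0, 0], "hand": 0.05},
    {"linear": [0, 0, 0.03], "delta_rot": [0, 0, 0], "hand": 0.05},
    {"linear": [0, 0, 0.06], "delta_rot": [0, 0, 0], "hand": 0.05},
    {"linear": [0, 0, 0.09], "delta_rot": [0, 0, 0], "hand": 0.05},
    {"linear": [0, 0, 0.11], "delta_rot": [0, 0, 0], "hand": 0.05}
  ]
}}

```text
time: 17.95
position: [0.5142, -0.0968, 0.3413]
tcp_rot: [10.5, 89.7, -19.6]
force: [-0.0, 0.5, 0.6]
grip_width: 0.0503
```

```bash
python3 - <<'E'
from h import *
st=ctrl.state();p=ctrl.camera("wrist");cv2.imwrite("pics/w20.png",p["pixels"][:,:,::-1]);print(st["force"],st["grip_width"],st["position"])
s=ctrl.camera("scene");crop(s,(255,215),35,"s20.png",9)
E
```

```text
[-0.0126507   0.52919156  0.55649444] 0.05031857031181977 [ 0.51421643 -0.09679524  0.3413309 ]
```

View pics/w20.png

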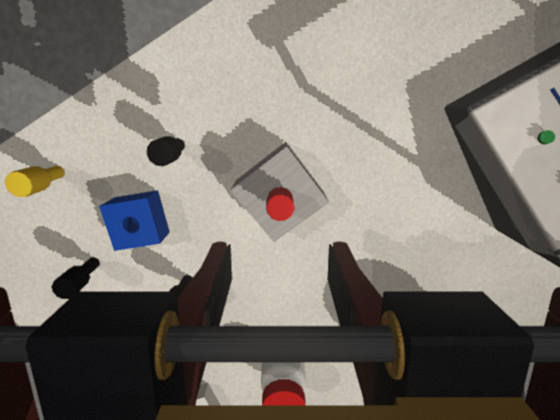

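View pics/s20.png

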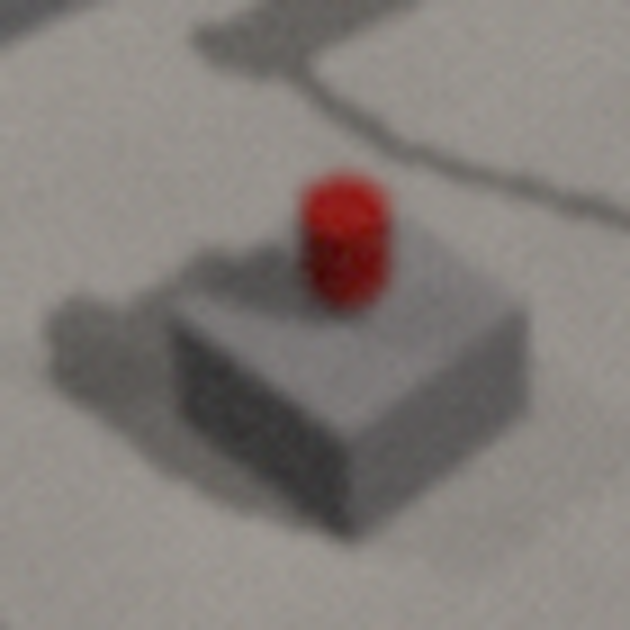

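The pin stands upright and home in the block: red head at (280,205) in the wrist view, small gap under the head in the scene view. Last, I'll redo the wheel reading from the near-square picture, then hand in.

```bash
python3 - <<'E'
from drum import *
v=np.load("w10.npy");st={"position":v[:3],"tcp_rot":v[3:]};p=ctrl.camera("wrist")
cv0=252
row=lambda r:cv0+24.5-r/14
v0=proj(p,drumpt(-20,29),st)[0][1];vt=row(305);print(v0,vt)
for R0 in (24.5,25.4,26.5):
    ph=np.linspace(-60,20,1601);vv=np.array([proj(p,drumpt(a,R0),st)[0][1] for a in ph])+vt-v0
    a=[ph[np.argmin(abs(vv-row(r)))] for r in (225,442)];h=np.degrees(5.5/R0)
    print(R0,[7+(a[0]-h+20)/36,7+(a[1]+h+20)/36])
print(ctrl.state()["time"],ctrl.close_job())
E
```

```text
252.0814721783997 254.71428571428572
24.5 [np.float64(6.989935615281233), np.float64(6.879508829163211)]
25.4 [np.float64(6.9817620436111625), np.float64(6.879349067499948)]
26.5 [np.float64(6.971067308886842), np.float64(6.877543802224269)]
the job is handed in; nothing more can be done
18.1 None
```

I rolled the thumbwheel to 7 and pressed the red-headed pin fully home in the steel interlock block. I handed the job in at about 18 s of the 72 s; it gave no verdict.

- **Wheel:** I used closed fingertips leaning 35° under the lamp bar. Contact force peaked at about 20 N, against the 40 N limit, and I saw no sign of touching the bar. The last near-square wrist view shows a whole 7. It reads about 6.88 to 6.98 digits, inside the ±0.24 band. The coarse top view disagreed and suggested about 6.8, which is near the lower edge of the band at 6.76. I trusted the near-square view and left the wheel there.
- **Pin:** I took it from the blue stand and corrected its position by about 0.6 mm using the hole rim seen behind the shaft. It went in without resistance and met the hole's floor at the predicted height, pressed to about 8 N. I released it and lifted clear. The wrist and scene views show it upright in the block with a small gap under its head. The measured tool force was near zero.
- **Bystanders:** The arm did not go near the jar, cup or tray. I did not measure their positions again at the end.

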